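# Stack and connect a test cell

### The arm

A 6-joint arm with a two-finger parallel gripper is mounted at the origin on a cart in front of the work surface, level with it; the furniture and walls round the work are solid. World frame = base frame: x ahead of the robot, y to its left, z up, the work surface at z = 0. Lengths are in m, angles in degrees, forces in N, time in s.
With the tool pointing down it reaches from about 0.375 to 0.925 m from the base axis. Payload 5.7 kg.
Tool frame: the origin (TCP) lies on the centre line of the jaws, within the pads' length; the fingertips stand 25 mm ahead of it and the grasp point (between the pads) lies 6 mm ahead of it; z points along the fingers, y is the line along which they close (so a half turn about z gives the same grasp; the last joint's range is limited). The gripper opens to 85 mm and grips with 20 to 120 N. Pads are 22 mm wide; open, the fingers measure 114 mm over their backs; the gripper's body (76 mm by 85 mm) begins 54 mm behind the grasp point. The pads swing forward as they close: fully open they stand 13 mm farther back than shut.
Start: joints at [62.676, 20.558, 86.54, -0, 72.909, -6.595], TCP at [0.212, 0.561, 0.256] pointing down, gripper open.
Joint ranges: [-170.27, 170.27], [-57.76, 135], [12.27, 136.19], [-55.21, 235.2], [11.17, 155.16], [-170.74, 170.74]. Speed limits (degrees/s): [136.94, 136.94, 180, 180, 180, 180].

### API

Orientations are given as [roll, pitch, yaw] about the fixed x, y, z axes, in that order (R = Rz(yaw) Ry(pitch) Rx(roll)).
In Python, from workcell import sensors, read_camera, get_calibration, ticket, spot_in, outline_of gives the robot as it stands. The module is installed in compiled form; this text tells all that it offers.
- The arm moves only by the tool move_arm, never from a script. Its argument "plan" is a list of rows, each a list of 6 numbers: the shift along the tool's x, y, z in cm, then the turn, a rotation vector about the tool's x, y, z in rad. In form: [[x, y, z, ax, ay, az], ...]. A call has 1 to 8 rows; each row is the pose to reach, as a shift and turn from the pose commanded when the call began, along the tool's axes at that moment; what a row does not reach only later rows make up. A row lasts 1/12 s, in which the tool goes at most 41.7 mm and 7.16 degrees, less where a joint would pass 70% of its speed; a pose out of reach is approached as far as the arm can. A call with a gripper value outside its range is refused whole. "fingers" is the opening, from -1 (shut) to 1 (fully open), so that 0 is half open, set as the call begins (left out, the last holds). The fingers move at their own pace and stop on an object; the grip force is fixed at half the most. Time passes only in rows, so rows that repeat a pose let the fingers close. It gives the time, the measured TCP pose, the force, the opening and the grip force at its end, in the units of the state.
- sensors.state(): the state, without advancing time (a new reading comes with each control period).
- read_camera(name): name is "side" or "top" or "wrist"; returns (picture, depth): 480x640x3 uint8, red, green, blue; 480x640 float32, m along the optical axis (not along the pixel's ray), 0 where there is no reading.
- get_calibration(name): a dict with "fx", "fy", "cx", "cy" (pixels), "dist" ([k1, k2, p1, p2, k3] as OpenCV has them; the pictures are not rectified), "eye" and "orientation" of the camera in the world. Camera axes: x right, y down, z forward; pixel columns grow to the right and rows downward; lengths in m; the calibration is good to about 2 mm. A picture is of the moment at which its call begins: read the wrist's pose just before it. get_calibration takes no time and is no camera call; for the wrist camera it gives the pose at the moment of the call.
- ticket.sign_off(): hands the job in; it is judged then, once.
Trained networks look in the newest picture that a camera, given by its name, has taken for a name from the list of things; names that differ only in an ending like _2 or _b are one class to them, and where a whole thing is asked for, a point or a joint stands for the part that bears it (a point fixed in the world has none). Each returns a list of dicts, best first, with "confidence" (0 to 1); they miss things now and then, are a little off and sometimes report something else, mostly with a low value. They report only what shows in the picture. A call takes as long as a camera call. They do not tell look-alikes from the thing itself.
- spot_in(query, camera): "xy" ([column, row] in pixels, amid what is visible of it).
- outline_of(query, camera): "region" (480x640 bool, what is visible of it) and "xy" ([column, row] in pixels, amid what is visible of it).
The state is a dict: "t": time; "joint_positions": joint angles; "joint_vel": joint speeds; "joint_torque": joint torques, N m; "eef_pos": TCP position; "tcp_rot": TCP orientation; "ft_force": force on the tool from outside, world axes, zero at the start; "moment": the same for the moment, N m; "opening": finger opening in m; "grasp_force": force on a finger pad.
Only numpy, scipy, OpenCV 4.12 (cv2) and the standard library are available. Lean on these libraries where they do the work, as an engineer would, in place of code of your own. Each camera call takes 0.05 s, during which the arm holds its last target. There are 200 camera calls.

### The job

Build the test cell on the two-pin fixture: thread every flat cell plate that lies on the bench over both guide pins, all the way down so that they lie flat on one another, then close the stack with the thicker end plate, its block upward. Take the dust cap off the tester's socket and lay it in the tray. When the stack is closed, push the plug fully home in the socket, and once it is in throw the tester's lever right over to the far side.

Things in the scene. Friction and masses are not known exactly. Their poses are not given: they have to be found in the camera images.
- fixture: Fixed aluminium stacking fixture. Origin: centre of its underside. Foot 60 x 150 x 8 mm; on it a bed 30 mm wide (x), 126 mm long (y), whose flat top, the seat, is 30 mm above the bench. Two steel guide pins stand on the bed at local y = +40 and -40 mm: diameter 10 mm, tops 65 mm above the bed, the top 9 mm tapered to 4 mm diameter.
- seat (a point): Centre of the top of the fixture's bed, midway between the pins, 30 mm above the bench; axes as the fixture's.
- pin_left (a point): Centre of the top end of the pin at fixture local y = +40 mm, 95 mm above the bench.
- pin_right (a point): Centre of the top end of the pin at fixture local y = -40 mm.
- cell_plate_1: Flat dark steel cell plate 44 mm wide (x), 110 mm long (y), 10 mm thick, with two through holes 13 mm in diameter at local y = +40 and -40 mm, about 100 g. Four alike, of which two to four are there (an absent one has no pose). Lies flat on the bench. Origin: centre of its underside. Half a turn makes no difference.
- cell_plate_2: Flat dark steel cell plate 44 mm wide (x), 110 mm long (y), 10 mm thick, with two through holes 13 mm in diameter at local y = +40 and -40 mm, about 100 g. Four alike, of which two to four are there (an absent one has no pose). Lies flat on the bench. Origin: centre of its underside. Half a turn makes no difference.
- cell_plate_3: Flat dark steel cell plate 44 mm wide (x), 110 mm long (y), 10 mm thick, with two through holes 13 mm in diameter at local y = +40 and -40 mm, about 100 g. Four alike, of which two to four are there (an absent one has no pose). Lies flat on the bench. Origin: centre of its underside. Half a turn makes no difference.
- cell_plate_4: Flat dark steel cell plate 44 mm wide (x), 110 mm long (y), 10 mm thick, with two through holes 13 mm in diameter at local y = +40 and -40 mm, about 100 g. Four alike, of which two to four are there (an absent one has no pose). Lies flat on the bench. Origin: centre of its underside. Half a turn makes no difference.
- end_plate: Aluminium end plate 44 mm (x) by 110 mm (y), 14 mm thick, with the same two 13 mm holes and a grip block on its middle: 24 mm (x) by 34 mm (y), from 14 to 36 mm above the underside. About 180 g. Origin: centre of its underside. Half a turn makes no difference.
- tester: Fixed grey tester box 74 mm (x) by 170 mm (y), 40 mm tall. Origin: centre of its underside. In its top at local y = +45 mm a rectangular socket hole, 32 mm (x) by 40 mm (y), 26 mm deep; on top at local y = -58 mm the lever.
- socket (a point): Centre of the mouth of the socket hole, on the tester's top, 40 mm above the bench; axes as the tester's.
- plug: Plug standing upright on its nose: nose 30 mm (x) by 38 mm (y), 24 mm tall; above it a black ribbed head 40 mm (x) by 52 mm (y), from 24 to 50 mm. About 80 g. Origin: centre of the underside of the nose. Fully home, the head's shoulder lies on the tester's top and the nose reaches 24 mm into the hole. Half a turn makes no difference.
- dust_cap: Round black dust cap, 45 mm in diameter, 8 mm tall, lying loose over the socket mouth on the tester's top. Origin: centre of its underside.
- tray: Fixed open tray, 124 mm (x) by 179 mm (y), 25 mm tall, its floor 3 mm thick, with a clear floor of 88 by 154 mm. Origin: centre of its underside.
- switch (a joint): Toggle lever on a grey block (70 x 50 x 25 mm) on the tester's top: a 10 mm steel rod with a black ball, 26 mm in diameter, at its end. It pivots about a line along the tester's y axis, 62 mm above the bench over the middle of the block; the ball's centre is 60 mm from the pivot. 0 rad: leaning 0.5 rad to the tester's -x side (towards the robot); 1 rad, its stop: leaning 0.5 rad to +x (away). A push of 1 to 2 N on the ball moves it and it stays where it is left.
- switch_tip (a point): Centre of the ball at the end of the lever.
Things that resemble listed ones, but are neither listed nor needed, are in the scene too. What is shaped like the end_plate but orange is not meant.

How it is judged (in metres and radians):
On the way, in this order (a step that is already met when the one before it is completed fails the run):
1. every cell plate is threaded over both pins and lies flat on the bed or on another plate (horizontal distance between each of cell_plate_1, cell_plate_2, cell_plate_3, cell_plate_4 and seat below 0.005 m and angle between the y axis of each of cell_plate_1, cell_plate_2, cell_plate_3, cell_plate_4 and the y axis of fixture, either way round below 0.06 rad and angle between each of cell_plate_1, cell_plate_2, cell_plate_3, cell_plate_4's own z axis and vertical below 0.05 rad and z of cell_plate_1 in the frame of seat between -0.003 and 0.034 m and (z of cell_plate_1 in the frame of seat below 0.003 m or z of cell_plate_1 in the frame of cell_plate_2 between 0.007 and 0.0125 m or z of cell_plate_1 in the frame of cell_plate_3 between 0.007 and 0.0125 m or z of cell_plate_1 in the frame of cell_plate_4 between 0.007 and 0.0125 m) and z of cell_plate_2 in the frame of seat between -0.003 and 0.034 m and (z of cell_plate_2 in the frame of seat below 0.003 m or z of cell_plate_2 in the frame of cell_plate_1 between 0.007 and 0.0125 m or z of cell_plate_2 in the frame of cell_plate_3 between 0.007 and 0.0125 m or z of cell_plate_2 in the frame of cell_plate_4 between 0.007 and 0.0125 m) and z of cell_plate_3 in the frame of seat between -0.003 and 0.034 m and (z of cell_plate_3 in the frame of seat below 0.003 m or z of cell_plate_3 in the frame of cell_plate_1 between 0.007 and 0.0125 m or z of cell_plate_3 in the frame of cell_plate_2 between 0.007 and 0.0125 m or z of cell_plate_3 in the frame of cell_plate_4 between 0.007 and 0.0125 m) and z of cell_plate_4 in the frame of seat between -0.003 and 0.034 m and (z of cell_plate_4 in the frame of seat below 0.003 m or z of cell_plate_4 in the frame of cell_plate_1 between 0.007 and 0.0125 m or z of cell_plate_4 in the frame of cell_plate_2 between 0.007 and 0.0125 m or z of cell_plate_4 in the frame of cell_plate_3 between 0.007 and 0.0125 m)), for 0.2 s.
2. the end plate is threaded on top of the stack (all of step 1 and horizontal distance between end_plate and seat below 0.005 m and angle between the y axis of end_plate and the y axis of fixture, either way round below 0.06 rad and angle between end_plate's own z axis and vertical below 0.05 rad and z of end_plate in the frame of seat between -0.003 and 0.044 m and (z of end_plate in the frame of cell_plate_1 between 0.007 and 0.0125 m or z of end_plate in the frame of cell_plate_2 between 0.007 and 0.0125 m or z of end_plate in the frame of cell_plate_3 between 0.007 and 0.0125 m or z of end_plate in the frame of cell_plate_4 between 0.007 and 0.0125 m) and z of end_plate in the frame of cell_plate_1 above 0.007 m and z of end_plate in the frame of cell_plate_2 above 0.007 m and z of end_plate in the frame of cell_plate_3 above 0.007 m and z of end_plate in the frame of cell_plate_4 above 0.007 m), for 0.2 s.
3. the plug is fully home in the socket (horizontal distance between plug and socket below 0.005 m and z of plug in the frame of socket below -0.02 m and angle between plug's own z axis and vertical below 0.06 rad and angle between the y axis of plug and the y axis of tester, either way round below 0.1 rad), for 0.2 s.
4. the lever is thrown to the far side (value of joint switch above 0.85 rad), for 0.2 s.
At the end, for the whole second after the job is handed in: Plates and, uppermost, end plate on both pins, each directly on the next, within 5 mm of centre and 0.05 rad of level; plug at least 20 mm deep, upright, within 5 mm of centre; cap flat in the tray; lever past 0.85 rad; all at rest (all of step 2 and all of step 3 and x of dust_cap in the frame of tray between -0.03 and 0.03 m and y of dust_cap in the frame of tray between -0.062 and 0.062 m and height (world z) of dust_cap below 0.012 m and value of joint switch above 0.85 rad and linear speed of each of cell_plate_1, cell_plate_2, cell_plate_3, cell_plate_4, end_plate, plug, dust_cap below 0.02 m/s); the robot touches nothing.
Of cell_plate_1, cell_plate_2, cell_plate_3, cell_plate_4 only 2 to 4 are there at a start; the rules pass over those that are not, and their reading is None.
At some moment in a run one of cell_plate_1, cell_plate_2, cell_plate_3, cell_plate_4, end_plate may be knocked a few centimetres aside while the robot is not near it.
Once in a run the grip may slacken for a moment while it holds something.
It also fails if it takes over 210 s, if anything falls off the work surface, if the arm or the gripper's body presses on something with over 40 N, if the wrist force passes 120 N, or if a joint passes its speed limit or range.

## Working session

There is one attempt and no reset: what is moved stays moved. The work goes in short steps, Python scripts to look and compute and a tool call to move; the robot and the scene stay as the last step left them, time stands still between calls to the robot, and variables do not carry over. Pictures are saved under pics/ and viewed, at most 14 in all, crops included, and the job is handed in when it is done.

Besides the shell and the picture viewer there is one more tool, called after "Request:" by a JSON object that holds its "method" and its "body", one argument or row to a line. move_arm: Moves the arm, as the interface text tells. Its arguments: {"type":"object","properties":{"plan":{"type":"array"},"fingers":{"type":"number"}},"required":["plan"]}

```bash
mkdir -p pics; cat > h.py <<'E'
import numpy as np,cv2
from workcell import sensors, read_camera, get_calibration, ticket, spot_in, outline_of
from scipy.spatial.transform import Rotation as R
def rot(c):
    o=np.array(c["orientation"],float)
    return o if o.shape==(3,3) else (R.from_euler('xyz',o,degrees=True).as_matrix() if o.size==3 else R.from_quat(o).as_matrix())
def KD(c): return np.array([[c["fx"],0,c["cx"]],[0,c["fy"],c["cy"]],[0,0,1.]]),np.array(c["dist"],float)
def rays(c,uv):
    K,D=KD(c); n=cv2.undistortPoints(np.array(uv,float).reshape(-1,1,2),K,D).reshape(-1,2)
    return np.c_[n,np.ones(len(n))]
def world(c,uv,d):
    return (rays(c,uv)*np.array(d).reshape(-1,1))@rot(c).T+np.array(c["eye"])
def atz(c,uv,z):
    w=rays(c,uv)@rot(c).T; e=np.array(c["eye"]); return e+w*((z-e[2])/w[:,2:])
def proj(c,p):
    K,D=KD(c); M=rot(c).T; return cv2.projectPoints(np.array(p,float).reshape(-1,1,3),cv2.Rodrigues(M)[0],-M@np.array(c["eye"]),K,D)[0].reshape(-1,2)
def shot(cam,name=None):
    c=get_calibration(cam); p,d=read_camera(cam)
    if name: cv2.imwrite(f'pics/{name}.png',p[:,:,::-1])
    return c,p,d
E
python3 - <<'E'
from h import *
s=sensors.state();print(s)
for n in("top","side","wrist"):
    c,p,d=shot(n,n+"0");print(n,c)
    np.savez(f'{n}0.npz',p=p,d=d)
    if n!="wrist":
        for q in("fixture","cell_plate_1","end_plate","tester","plug","dust_cap","tray","switch_tip"):
            for r in outline_of(q,n):
                m=r["region"]&(d>0); v,u=np.nonzero(m)
                if len(u)<20: continue
                P=world(c,np.c_[u,v],d[v,u]); zt=np.percentile(P[:,2],90)
                k=abs(P[:,2]-zt)<.006
                (cx,cy),(a,b),_=cv2.minAreaRect(P[k][:,:2].astype(np.float32))
                print(n,q,round(r["confidence"],2),np.round(r["xy"]),len(u),"med",P.mean(0).round(3),"ztop",zt.round(4),"rect",np.round((cx,cy,a,b,_),3))
E
```

```text
{'t': 0.0, 'joint_positions': array([ 6.26758770e+01,  2.05967358e+01,  8.65993277e+01,  1.13097916e-03,
        7.29094700e+01, -6.59435251e+00]), 'joint_vel': array([-0.04513016,  0.01548219,  0.06835288, -0.00707182, -0.0921104 ,
       -0.03610612]), 'joint_torque': array([-1.61798333e-03, -5.27579606e+01, -2.78631574e+01, -3.66502127e-04,
        1.29170009e-02,  2.49761871e-05]), 'eef_pos': array([0.21207701, 0.56058306, 0.25546376]), 'tcp_rot': array([-1.79895289e+02, -1.31926570e-02,  1.59269884e+02]), 'ft_force': array([ 0.23826563, -0.13576393,  0.77738912]), 'moment': array([ 0.02224335,  0.03443018, -0.01817412]), 'grasp_force': 0.0, 'opening': 0.08511934543628748}
top {'fx': 517.929232283929, 'fy': 517.929232283929, 'cx': 316.5382999317072, 'cy': 233.07227116475042, 'dist': array([-0.04033402,  0.        ,  0.        ,  0.        ,  0.        ]), 'eye': array([0.32588368, 0.06552871, 1.65963547]), 'orientation': array([-173.44294498,   -0.47447706,  -88.3371075 ])}
top fixture 0.94 [345. 206.] 783 med [ 0.606 -0.028  0.021] ztop 0.0347 rect [ 0.607 -0.031  0.031  0.121  
[... 3916 characters left out ...]
.2604e+01]
side dust_cap 0.47 [423. 331.] 2271 med [ 0.575 -0.309  0.044] ztop 0.0682 rect [ 5.8200e-01 -3.3900e-01  4.9000e-02  6.8000e-02  8.0286e+01]
side tray 0.68 [392. 392.] 4150 med [ 0.432 -0.393  0.007] ztop 0.0212 rect [ 0.428 -0.393  0.112  0.172  2.353]
side switch_tip 0.45 [433. 320.] 117 med [ 0.557 -0.339  0.117] ztop 0.1274 rect [ 0.557 -0.336  0.017  0.018  7.748]
wrist {'fx': 410.3453284266711, 'fy': 410.3453284266711, 'cx': 314.4120000361942, 'cy': 237.19045390222433, 'dist': array([-0.05519058,  0.        ,  0.        ,  0.        ,  0.        ]), 'eye': array([0.14603466, 0.58560605, 0.37492517]), 'orientation': array([ 1.63915837e+02, -2.10485144e-05,  6.92722415e+01])}
```

View pics/top0.png

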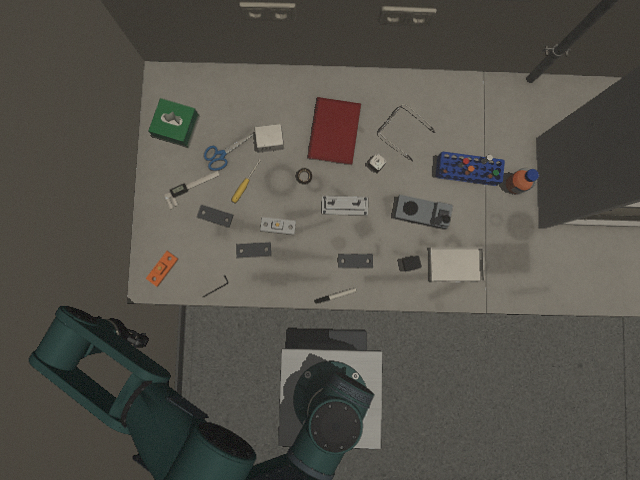

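View pics/side0.png

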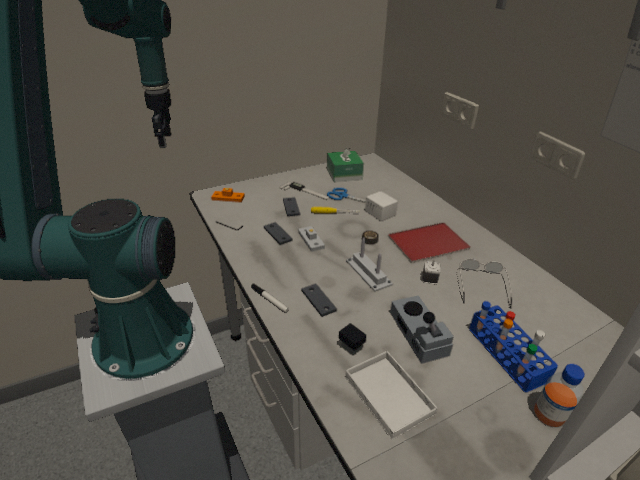

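Top view: three dark plates at (215,216), (253,249), (355,261); silver end plate (279,226); orange decoy (161,268); fixture (345,205); tester with cap (411,207) and ball (445,216); plug (409,264); tray (456,264). The side view agrees.

Request:
{"method": "move_arm", "body": {
  "plan": [
    [-39, -4, 0, 0, 0, 1.47],
    [-39, -4, 0, 0, 0, 1.47],
    [-39, -4, 0, 0, 0, 1.47],
    [-39, -4, 0, 0, 0, 1.47],
    [-39, -4, 0, 0, 0, 1.47],
    [-39, -4, 0, 0, 0, 1.47],
    [-39, -4, 0, 0, 0, 1.47],
    [-39, -4, 0, 0, 0, 1.47]
  ],
  "fingers": 0.4
}}

```text
t: 1.62
eef_pos: [0.5122, 0.4107, 0.2564]
tcp_rot: [180.0, -0.0, 101.6]
ft_force: [-0.2, 0.7, 0.2]
opening: 0.06
grasp_force: 0.0
```

```bash
cat >> h.py <<'E'
def to(x,y,z,yaw):
    "shift (cm) and turn (rad) in tool axes from here to a tool-down pose"
    s=sensors.state(); T=R.from_euler('xyz',s["tcp_rot"],degrees=True); G=R.from_euler('xyz',[180,0,yaw],degrees=True)
    print("row",np.round(T.inv().apply(np.array([x,y,z])-s["eef_pos"])*100,2),np.round((T.inv()*G).as_rotvec(),3),"| at",s["eef_pos"].round(4),s["tcp_rot"].round(2),"t",round(s["t"],2),"open",round(s["opening"],4))
def look(q,lo,hi,name=None,n=4,cam="wrist"):
    "outlines from the wrist: rectangle fitted to the points between heights lo,hi"
    c,p,d=shot(cam,name); out=[]
    for r in outline_of(q,cam)[:n]:
        v,u=np.nonzero(r["region"]&(d>0)); P=world(c,np.c_[u,v],d[v,u]); k=(P[:,2]>lo)&(P[:,2]<hi)
        if k.sum()<30: continue
        (x,y),(a,b),g=cv2.minAreaRect(P[k][:,:2].astype(np.float32))
        if a>b: a,b,g=b,a,g+90
        g=(g+90)%180-90   # direction of the short side
        z=np.median(P[k][:,2])
        print(q,round(r["confidence"],2),np.round(r["xy"]),"c",np.round((x,y),4),"z",z.round(4),"size",np.round((a,b),4),"short dir",round(g,2),"col",p[v,u].mean(0).astype(int))
        out.append((x,y,z,g))
    return out
E
python3 -c "
from h import *
to(.561,.385,.256,75)"
```

```text
row [-3.5   4.26  0.04] [ 0.    -0.     0.465] | at [0.5122 0.4107 0.2564] [ 1.7999e+02 -1.0000e-02  1.0161e+02] t 1.62 open 0.06
```

Request:
{"method": "move_arm", "body": {
  "plan": [
    [-3.5, 4.3, 4, 0, 0, 0.465],
    [-3.5, 4.3, 4, 0, 0, 0.465],
    [-3.5, 4.3, 4, 0, 0, 0.465],
    [-3.5, 4.3, 4, 0, 0, 0.465],
    [-3.5, 4.3, 4, 0, 0, 0.465]
  ]
}}

```text
t: 2.03
eef_pos: [0.5602, 0.3859, 0.2154]
tcp_rot: [-179.9, 0.1, 75.1]
ft_force: [-0.5, 0.4, -0.4]
opening: 0.06
grasp_force: 0.0
```

```bash
python3 -c "
from h import *
look('cell_plate_1',.004,.02,'w1')
look('end_plate',.03,.045)
to(.561,.385,.216,75)"
```

```text
cell_plate_1 0.88 [250. 378.] c [0.4584 0.2581] z 0.0109 size [0.0447 0.1119] short dir 5.0 col [99 97 93]
cell_plate_1 0.6 [318. 202.] c [0.5642 0.3873] z 0.0111 size [0.0441 0.1106] short dir -16.11 col [105 103  98]
end_plate 0.73 [57. 67.] c [0.3899 0.5477] z 0.0368 size [0.0247 0.0352] short dir 56.52 col [223 129  44]
end_plate 0.71 [340. 394.] c [0.5389 0.1989] z 0.0345 size [0.004  0.0232] short dir 82.93 col [187 182 171]
row [-0.16  0.18  0.06] [ 0.    -0.     0.009] | at [0.5596 0.387  0.2166] [ 1.7998e+02 -1.0000e-02  7.5500e+01] t 2.23 open 0.06
```

View pics/w1.png

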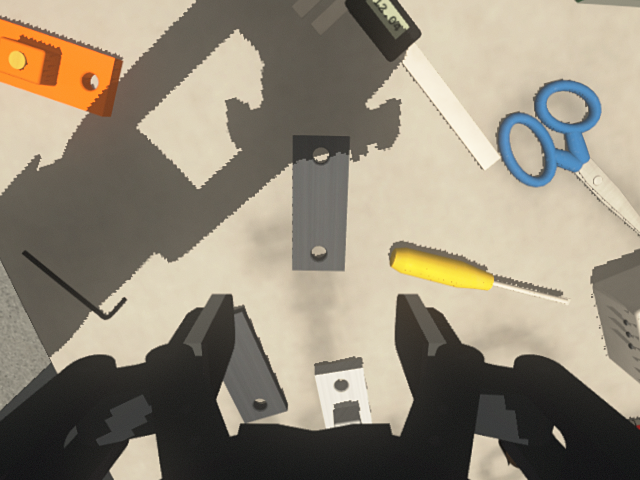

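The picture shows plate B at (320,203), plate A at (258,370), the end plate at (342,390) and the orange decoy at the top left; the fingertips are at (220,297) and (410,297).

```bash
python3 -c "
from h import *
c,p,d=shot('wrist'); s=sensors.state(); T=R.from_euler('xyz',s['tcp_rot'],degrees=True)
for box in((200,240),(392,432)):
    v,u=np.mgrid[285:400,box[0]:box[1]]; v,u=v.ravel(),u.ravel(); dd=d[v,u]; k=(dd>.05)&(dd<.25)
    P=T.inv().apply(world(c,np.c_[u,v][k],dd[k])-s['eef_pos'])*1000
    print('tip: z max',np.percentile(P[:,2],[50,90,97,99,100]).round(1),'x',np.percentile(P[:,0],[1,50,99]).round(1),'y',np.percentile(P[:,1],[1,50,99]).round(1))
to(.5642,.3873,.030,74)"
```

```text
tip: z max [-5.8 12.  16.1 17.9 20. ] x [-11.    6.3  16.7] y [-36.7 -30.5 -21.4]
tip: z max [-6.7 11.5 15.7 17.6 20. ] x [-11.    6.9  16.9] y [20.5 29.5 38.5]
row [ 0.14  0.43 18.67] [ 0.    -0.     0.026] | at [0.5596 0.387  0.2167] [ 1.7998e+02 -2.0000e-02  7.5480e+01] t 2.28 open 0.0598
```

Request:
{"method": "move_arm", "body": {
  "plan": [
    [0.15, 0.45, 4, 0, 0, 0.026],
    [0.15, 0.45, 8, 0, 0, 0.026],
    [0.15, 0.45, 12, 0, 0, 0.026],
    [0.15, 0.45, 16, 0, 0, 0.026],
    [0.15, 0.45, 18.2, 0, 0, 0.026],
    [0.15, 0.45, 19.15, 0, 0, 0.026],
    [0.15, 0.45, 19.15, 0, 0, 0.026]
  ]
}}

```text
t: 2.87
eef_pos: [0.5631, 0.3865, 0.0228]
tcp_rot: [-179.9, 0.2, 73.9]
ft_force: [-0.7, 0.2, -0.7]
opening: 0.06
grasp_force: 0.0
```

Request:
{"method": "move_arm", "body": {
  "plan": [
    [0, 0, 0, 0, 0, 0],
    [0, 0, 0, 0, 0, 0],
    [0, 0, 0, 0, 0, 0],
    [0, 0, 0, 0, 0, 0],
    [0, 0, 0, 0, 0, 0],
    [0, 0, 0, 0, 0, 0]
  ],
  "fingers": -1
}}

```text
t: 3.37
eef_pos: [0.5658, 0.3878, 0.0269]
tcp_rot: [179.9, -0.1, 73.8]
ft_force: [0.1, 0.6, 6.6]
opening: 0.0418
grasp_force: 61.6
```

Request:
{"method": "move_arm", "body": {
  "plan": [
    [0, 0, -3, 0, 0, 0],
    [0, 0, -7, 0, 0, 0],
    [0, 0, -11, 0, 0, 0],
    [0, 0, -15, 0, 0, 0],
    [0, 0, -19, 0, 0, 0],
    [0, 0, -19, 0, 0, 0]
  ]
}}

```text
t: 3.87
eef_pos: [0.5689, 0.3895, 0.2252]
tcp_rot: [179.3, -0.6, 73.9]
ft_force: [2.8, 1.3, -0.6]
opening: 0.0414
grasp_force: 61.4
```

```bash
python3 -c "
from h import *
to(.609,-.032,.216,91)"
```

```text
row [-39.38  15.56   0.66] [ 0.013 -0.009 -0.299] | at [0.5689 0.3895 0.2252] [179.35  -0.65  73.86] t 3.87 open 0.0414
```

Request:
{"method": "move_arm", "body": {
  "plan": [
    [-3, 1.1, 0, 0, 0, -0.03],
    [-7, 2.6, 0, 0, 0, -0.1],
    [-11, 4.1, 0, 0, 0, -0.15],
    [-15, 5.6, 0, 0, 0, -0.2],
    [-19, 7, 0, 0, 0, -0.25],
    [-23, 8.5, 0, 0, 0, -0.299],
    [-27, 10, 0, 0, 0, -0.299],
    [-31, 11.5, 0, 0, 0, -0.299]
  ]
}}

```text
t: 4.53
eef_pos: [0.5879, 0.0622, 0.2152]
tcp_rot: [179.9, 0.0, 91.0]
ft_force: [1.2, 0.3, -1.5]
opening: 0.0418
grasp_force: 61.3
```

```bash
python3 -c "
from h import *
to(.609,-.15,.216,91)"
```

```text
row [-21.26   1.74  -0.07] [ 0.001  0.    -0.   ] | at [0.5879 0.0622 0.2152] [1.7995e+02 1.0000e-02 9.1000e+01] t 4.53 open 0.0418
```

Request:
{"method": "move_arm", "body": {
  "plan": [
    [-4, 0.5, 0, 0, 0, 0],
    [-8, 1, 0, 0, 0, 0],
    [-12, 1.5, 0, 0, 0, 0],
    [-16, 1.75, 0, 0, 0, 0],
    [-20, 1.75, 0, 0, 0, 0],
    [-21.3, 1.75, 0, 0, 0, 0],
    [-21.3, 1.75, 0, 0, 0, 0],
    [-21.3, 1.75, 0, 0, 0, 0]
  ]
}}

```text
t: 5.2
eef_pos: [0.609, -0.1489, 0.2148]
tcp_rot: [-180.0, -0.0, 90.9]
ft_force: [-0.2, 0.1, -1.7]
opening: 0.0414
grasp_force: 61.3
```

```bash
cat >> h.py <<'E'
def pins(name=None,y0=-.032):
    "bed rectangle and pin axes from the wrist depth, within 10 cm of the coarse fixture place"
    c,p,d=shot("wrist",name); v,u=np.nonzero(d>0); P=world(c,np.c_[u,v],d[v,u])
    n=(abs(P[:,0]-.609)<.05)&(abs(P[:,1]-y0)<.1); P=P[n]
    b=P[abs(P[:,2]-.031)<.004]; print("bed",np.round(cv2.minAreaRect(b[:,:2].astype(np.float32)),4) if 0 else cv2.minAreaRect(b[:,:2].astype(np.float32)),np.median(b[:,2]).round(4))
    t=P[(P[:,2]>.086)&(P[:,2]<.105)]
    for q in(t[t[:,1]>y0],t[t[:,1]<y0]):
        if len(q)>3: print("pin top",len(q),((q.max(0)+q.min(0))/2).round(4),np.median(q,0).round(4),"zmax",q[:,2].max().round(4),"extent",np.ptp(q,axis=0).round(4))
    t=P[(P[:,2]>.045)&(P[:,2]<.085)]
    for q in(t[t[:,1]>y0],t[t[:,1]<y0]):
        if len(q)>3: print("shaft",len(q),((q.max(0)+q.min(0))/2).round(4),np.median(q,0).round(4))
E
python3 -c "
from h import *
pins('w2'); look('fixture',.027,.035)
to(.609,-.032,.216,91)"
```

```text
bed ((0.6112446188926697, -0.046837788075208664), (0.030163416638970375, 0.09295979887247086), 0.3637928068637848) 0.031
pin top 219 [ 0.611  -0.0703  0.0917] [ 0.6109 -0.0705  0.0915] zmax 0.097 extent [0.0092 0.0089 0.0105]
shaft 13 [ 0.6097 -0.0734  0.0647] [ 0.6091 -0.0746  0.0625]
fixture 0.75 [316.  77.] c [ 0.611  -0.0463] z 0.031 size [0.0304 0.0941] short dir 0.46 col [138 134 126]
row [11.48  0.21 -0.11] [-0.    -0.001  0.001] | at [ 0.609  -0.1468  0.2148] [-1.7998e+02 -4.0000e-02  9.1050e+01] t 5.35 open 0.0417
```

View pics/w2.png

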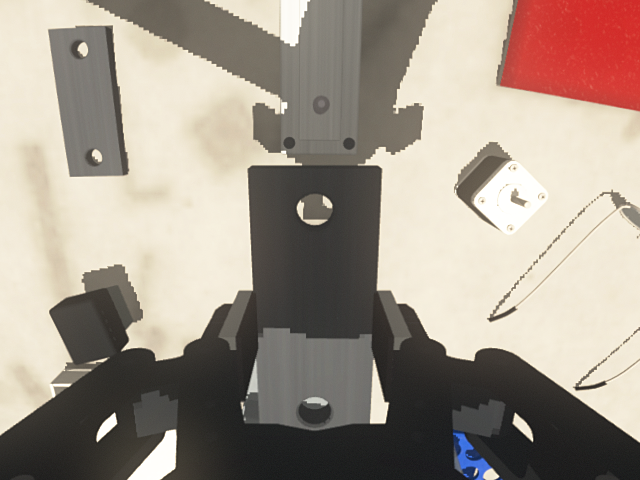

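The picture shows the held plate with its holes at (314,209) and (315,411), and the right pin's top at (321,103).

```bash
cat >> h.py <<'E'
def held(lo=-.005,hi=.03,name=None):
    "plate in the jaws: front edge, axis, tilt and front hole, from wrist depth; expressed in the world"
    c,p,d=shot("wrist",name); s=sensors.state(); T=R.from_euler('xyz',s["tcp_rot"],degrees=True)
    v,u=np.mgrid[100:330,250:380]; v,u=v.ravel(),u.ravel(); k=d[v,u]>0; v,u=v[k],u[k]
    L=T.inv().apply(world(c,np.c_[u,v],d[v,u])-s["eef_pos"]); k=(L[:,2]>lo)&(L[:,2]<hi)&(abs(L[:,1])<.03)&(L[:,0]>.012)&(L[:,0]<.075)
    L=L[k]; A=np.c_[L[:,:2],np.ones(len(L))]; f=np.linalg.lstsq(A,L[:,2],rcond=None)[0]
    k=abs(A@f-L[:,2])<.003; L=L[k]
    fx=np.percentile(L[:,0],99.7); yl=[];xs=np.arange(.018,fx-.008,.004)
    for x in xs:
        q=L[abs(L[:,0]-x)<.002][:,1]; yl.append((q.max()+q.min())/2)
    a=np.polyfit(xs,yl,1)
    # hole: pixels with no plate around x=.04
    g=np.zeros((480,640),np.uint8); uv=np.c_[u,v]
    uv=uv[(np.where(True,1,1)>0)] if 0 else uv
    kk=np.zeros(len(uv),bool); 
    print("held: plane z",f.round(4),"front edge x",fx.round(4),"-> centre x",(fx-.055).round(4),"axis slope deg",np.degrees(np.arctan(a[0])).round(2),"axis y at 0,.04",np.polyval(a,[0,.04]).round(4))
    print("centre (world)",(s["eef_pos"]+T.apply([fx-.055,np.polyval(a,fx-.055),f[2]])).round(4), "tcp",s["eef_pos"].round(4),"yaw",s["tcp_rot"].round(2))
E
python3 -c "
from h import *
held()"
```

```text
held: plane z [0.015  0.0012 0.0156] front edge x 0.0544 -> centre x -0.0006 axis slope deg 0.18 axis y at 0,.04 [-0.0008 -0.0006]
centre (world) [ 0.6083 -0.1473  0.1992] tcp [ 0.6091 -0.1467  0.2148] yaw [-1.7998e+02 -3.0000e-02  9.1080e+01]
```

Request:
{"method": "move_arm", "body": {
  "plan": [
    [4, 0.2, 0, 0, 0, 0.008],
    [8, 0.35, 0, 0, 0, 0.008],
    [11.66, 0.45, 0, 0, 0, 0.008],
    [11.66, 0.45, 3, 0, 0, 0.008],
    [11.66, 0.45, 6, 0, 0, 0.008],
    [11.66, 0.45, 8.5, 0, 0, 0.008],
    [11.66, 0.45, 8.5, 0, 0, 0.008],
    [11.66, 0.45, 8.5, 0, 0, 0.008]
  ]
}}

```text
t: 6.07
eef_pos: [0.6105, -0.0304, 0.1289]
tcp_rot: [-179.8, -0.0, 90.6]
ft_force: [-0.8, -0.2, -0.3]
opening: 0.0422
grasp_force: 61.3
```

```bash
python3 -c "
from h import *
held(name='w3'); to(.6115,-.030,.056,90.6)"
```

```text
held: plane z [0.0149 0.0058 0.0171] front edge x 0.0551 -> centre x 0.0001 axis slope deg -0.02 axis y at 0,.04 [-0.0022 -0.0022]
centre (world) [ 0.6098 -0.0309  0.1133] tcp [ 0.612  -0.031   0.1304] yaw [-180.      0.     90.58]
row [ 0.1  -0.05  7.44] [-0.  0. -0.] | at [ 0.612  -0.031   0.1304] [-180.      0.     90.58] t 6.12 open 0.0421
```

View pics/w3.png

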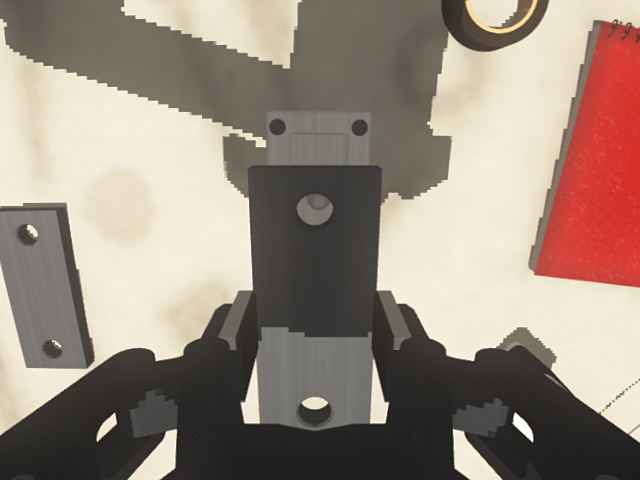

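The picture shows the pin's top at (317,201) inside the front hole, centred at (314,209).

```bash
cat > align.py <<'E'
from h import *
def align(name=None):
    s=sensors.state(); c,p,d=shot("wrist",name); T=R.from_euler('xyz',s["tcp_rot"],degrees=True)
    v,u=np.mgrid[120:330,240:390]; sh=u.shape; v,u=v.ravel(),u.ravel()
    W=world(c,np.c_[u,v],d[v,u]); L=T.inv().apply(W-s["eef_pos"])
    k=(L[:,2]>-.005)&(L[:,2]<.03)&(abs(L[:,1])<.019)&(L[:,0]>.012)&(L[:,0]<.06)
    A=np.c_[L[:,:2],np.ones(len(L))]; f=np.linalg.lstsq(A[k],L[k,2],rcond=None)[0]
    for _ in range(3):
        k2=k&(abs(L[:,2]-A@f)<.002); f=np.linalg.lstsq(A[k2],L[k2,2],rcond=None)[0]
    on=np.abs(L[:,2]-A@f)<.002
    m=((~on)&(abs(u-315)<32)&(abs(v-210)<32)).reshape(sh).astype(np.uint8)
    n,lab,st,cen=cv2.connectedComponentsWithStats(m); i=1+np.argmax(st[1:,4]); hx=cen[i]+[240,120]
    pl=W[k2]; z=pl[:,2].mean(); H=atz(c,[hx],z)[0]
    q=W[(lab.ravel()==i)&(W[:,2]>.086)&(W[:,2]<z-.006)]
    print("hole px",hx.round(1),"area",st[i,4],"world",H.round(4),"plate top z",z.round(4),"plane",f.round(3))
    if len(q)>5: print("pin in hole",len(q),((q.max(0)+q.min(0))/2).round(4),np.median(q,0).round(4),"pin-hole",((q.max(0)+q.min(0))/2-H)[:2].round(4),"zmax",q[:,2].max().round(4))
    to(.6115,-.030,.056,90.6)
align()
E
python3 align.py
```

```text
hole px [314.5 212. ] area 1097 world [0.611  0.0088 0.1145] plate top z 0.1145 plane [0.003 0.001 0.016]
pin in hole 343 [0.611  0.0067 0.0974] [0.6108 0.0079 0.0958] pin-hole [-0.     -0.0021] zmax 0.1085
row [ 0.15 -0.16  7.53] [ 0.002  0.    -0.001] | at [ 0.6129 -0.0315  0.1313] [1.7988e+02 2.0000e-02 9.0560e+01] t 6.17 open 0.0417
```

Request:
{"method": "move_arm", "body": {
  "plan": [
    [0, 0, 1, 0, 0, 0],
    [0, 0, 2, 0, 0, 0],
    [0, 0, 3, 0, 0, 0],
    [0, 0, 4, 0, 0, 0],
    [0, 0, 5, 0, 0, 0],
    [0, 0, 5, 0, 0, 0]
  ]
}}

```text
t: 6.67
eef_pos: [0.6112, -0.0315, 0.0776]
tcp_rot: [-179.9, -0.0, 90.5]
ft_force: [0.0, 5.2, -3.6]
opening: 0.042
grasp_force: 61.1
```

```bash
python3 align.py
```

```text
hole px [315.2 218.8] area 1498 world [0.6105 0.006  0.0615] plate top z 0.0615 plane [0.007 0.001 0.016]
row [0.15 0.02 2.22] [-0.002 -0.001 -0.002] | at [ 0.6113 -0.0315  0.0782] [-1.799e+02 -4.000e-02  9.050e+01] t 6.72 open 0.0419
```

Request:
{"method": "move_arm", "body": {
  "plan": [
    [0.1, 0, 0.5, 0, 0, 0],
    [0.1, 0, 1, 0, 0, 0],
    [0.1, 0, 1.5, 0, 0, 0],
    [0.1, 0, 1.9, 0, 0, 0],
    [0.1, 0, 2.1, 0, 0, 0],
    [0.1, 0, 2.1, 0, 0, 0]
  ]
}}

```text
t: 7.22
eef_pos: [0.6117, -0.0312, 0.0582]
tcp_rot: [-180.0, 0.0, 90.5]
ft_force: [-0.2, -0.9, 0.2]
opening: 0.0427
grasp_force: 41.9
```

Request:
{"method": "move_arm", "body": {
  "plan": [
    [0, 0, 0, 0, 0, 0],
    [0, 0, 0, 0, 0, 0],
    [0, 0, 0, 0, 0, 0],
    [0, 0, 0, 0, 0, 0]
  ],
  "fingers": 0.4
}}

```text
t: 7.55
eef_pos: [0.6122, -0.0309, 0.0592]
tcp_rot: [180.0, 0.0, 90.5]
ft_force: [0.1, -0.3, 0.0]
opening: 0.0599
grasp_force: 0.0
```

Request:
{"method": "move_arm", "body": {
  "plan": [
    [0, 0, -3, 0, 0, 0],
    [0, 0, -7, 0, 0, 0],
    [0, 0, -11, 0, 0, 0],
    [0, 0, -15, 0, 0, 0],
    [0, -4, -16, 0, 0, 0],
    [-1, -8, -16, 0, 0, 0],
    [-2, -12, -16, 0, 0, 0],
    [-3, -16, -16, 0, 0, 0]
  ]
}}

```text
t: 8.22
eef_pos: [0.4506, -0.0623, 0.2194]
tcp_rot: [179.9, 0.0, 90.6]
ft_force: [1.0, -1.3, 0.3]
opening: 0.0597
grasp_force: 0.0
```

Request:
{"method": "move_arm", "body": {
  "plan": [
    [-0.8, -2, 0, 0, 0, -0.02],
    [-0.8, -2, 0, 0, 0, -0.02],
    [-0.8, -2, 0, 0, 0, -0.02]
  ]
}}

```text
t: 8.47
eef_pos: [0.4315, -0.0707, 0.2193]
tcp_rot: [179.9, 0.0, 91.6]
ft_force: [-0.5, -0.6, 0.0]
opening: 0.0595
grasp_force: 0.0
```

```bash
python3 -c "
from h import *
P=look('cell_plate_1',.004,.02,'w4')
pins()
for x,y,z,g in P[:2]: to(x,y,.027,90+g)"
```

```text
cell_plate_1 0.88 [315. 203.] c [ 0.4324 -0.0691] z 0.0111 size [0.0442 0.1102] short dir 1.52 col [104 102  97]
bed ((0.6066818833351135, -0.03053916245698929), (0.1269078403711319, 0.03772810474038124), 89.69990539550781) 0.0315
pin top 262 [0.609  0.0095 0.0917] [0.6082 0.0094 0.0909] zmax 0.0974 extent [0.0076 0.0095 0.0114]
pin top 207 [ 0.6091 -0.0702  0.0915] [ 0.6087 -0.0694  0.0908] zmax 0.0969 extent [0.0076 0.0093 0.0109]
shaft 576 [0.6079 0.0096 0.065 ] [0.6066 0.0094 0.0672]
shaft 508 [ 0.6089 -0.0702  0.065 ] [ 0.6069 -0.0688  0.0673]
row [ 0.17 -0.17 19.23] [0.002 0.001 0.002] | at [ 0.4338 -0.0706  0.2193] [1.7989e+02 3.0000e-02 9.1660e+01] t 8.62 open 0.0599
```

View pics/w4.png

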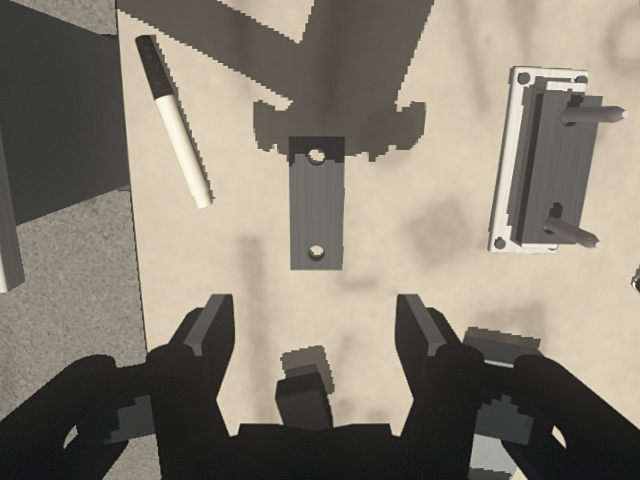

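The picture shows the first plate on the fixture (right) with both pins through it, and plate C at (316,203).

Request:
{"method": "move_arm", "body": {
  "plan": [
    [0.15, 0, 4, 0, 0, 0],
    [0.15, 0, 8, 0, 0, 0],
    [0.15, 0, 12, 0, 0, 0],
    [0.15, 0, 16, 0, 0, 0],
    [0.15, 0, 18.4, 0, 0, 0],
    [0.15, 0, 19.2, 0, 0, 0],
    [0.15, 0, 19.2, 0, 0, 0]
  ]
}}

```text
t: 9.2
eef_pos: [0.4318, -0.0684, 0.0248]
tcp_rot: [-179.8, -0.1, 91.7]
ft_force: [-0.0, -0.1, 0.1]
opening: 0.06
grasp_force: 0.0
```

Request:
{"method": "move_arm", "body": {
  "plan": [
    [0, 0, 0, 0, 0, 0],
    [0, 0, 0, 0, 0, 0],
    [0, 0, 0, 0, 0, 0],
    [0, 0, 0, 0, 0, 0],
    [0, 0, 0, 0, 0, 0]
  ],
  "fingers": -1
}}

```text
t: 9.62
eef_pos: [0.4332, -0.0693, 0.028]
tcp_rot: [179.8, 0.1, 91.7]
ft_force: [-0.8, -0.1, 5.8]
opening: 0.0418
grasp_force: 61.4
```

Request:
{"method": "move_arm", "body": {
  "plan": [
    [0, 0, -3, 0, 0, 0],
    [0, 0, -7, 0, 0, 0],
    [0, 0, -11, 0, 0, 0],
    [0, 0, -12.3, 0, 0, 0],
    [0, 0, -12.3, 0, 0, 0]
  ]
}}

```text
t: 10.03
eef_pos: [0.4349, -0.0698, 0.1539]
tcp_rot: [179.5, 0.2, 91.7]
ft_force: [-0.2, -0.7, -1.0]
opening: 0.0415
grasp_force: 61.5
```

Request:
{"method": "move_arm", "body": {
  "plan": [
    [0.7, 4, 0, 0, 0, 0.01],
    [1.4, 8, 0, 0, 0, 0.019],
    [2.1, 12, 0, 0, 0, 0.019],
    [2.8, 15.5, 0, 0, 0, 0.019],
    [3.4, 18, 0, 0, 0, 0.019],
    [3.4, 18, 1, 0, 0, 0.019],
    [3.4, 18, 2, 0, 0, 0.019],
    [3.4, 18, 2, 0, 0, 0.019]
  ]
}}

```text
t: 10.7
eef_pos: [0.6077, -0.0293, 0.1262]
tcp_rot: [-179.6, -0.1, 90.6]
ft_force: [-1.4, 0.9, -1.0]
opening: 0.0417
grasp_force: 61.5
```

```bash
python3 align.py
```

```text
hole px [314.7 208.8] area 1089 world [0.6066 0.0114 0.1093] plate top z 0.1093 plane [0.001 0.001 0.017]
pin in hole 444 [0.6066 0.009  0.0947] [0.6092 0.0096 0.0949] pin-hole [-0.     -0.0025] zmax 0.1032
row [-0.06  0.43  7.12] [-0.006 -0.001 -0.001] | at [ 0.6077 -0.0295  0.1272] [-1.7963e+02 -5.0000e-02  9.0570e+01] t 10.75 open 0.0415
```

Request:
{"method": "move_arm", "body": {
  "plan": [
    [0, 0, 0, 0, 0, 0],
    [0, 0, 0, 0, 0, 0],
    [0, 0, 0, 0, 0, 0]
  ]
}}

```text
t: 11.0
eef_pos: [0.6106, -0.03, 0.1303]
tcp_rot: [180.0, 0.0, 90.5]
ft_force: [-0.3, 0.1, -0.9]
opening: 0.0417
grasp_force: 61.5
```

```bash
sed -i 's/(W\[:,2\]<z-.006)/(W[:,2]<.0975)/' align.py; python3 align.py
```

```text
hole px [314.8 208.6] area 1075 world [0.6097 0.0108 0.1133] plate top z 0.1133 plane [0.    0.001 0.017]
pin in hole 368 [0.6106 0.0089 0.0918] [0.6106 0.0101 0.0929] pin-hole [ 0.0009 -0.0019] zmax 0.0975
row [0.   0.06 7.44] [ 0.001  0.    -0.001] | at [ 0.6108 -0.03    0.1304] [1.7996e+02 1.0000e-02 9.0550e+01] t 11.05 open 0.0417
```

Request:
{"method": "move_arm", "body": {
  "plan": [
    [-0.1, 0.08, 1, 0, 0, 0],
    [-0.1, 0.08, 2, 0, 0, 0],
    [-0.1, 0.08, 3, 0, 0, 0],
    [-0.1, 0.08, 4, 0, 0, 0],
    [-0.1, 0.08, 5, 0, 0, 0],
    [-0.1, 0.08, 5.8, 0, 0, 0],
    [-0.1, 0.08, 6.2, 0, 0, 0],
    [-0.1, 0.08, 6.2, 0, 0, 0]
  ]
}}

```text
t: 11.72
eef_pos: [0.611, -0.0306, 0.068]
tcp_rot: [-179.9, -0.0, 90.6]
ft_force: [-3.8, 1.4, 8.9]
opening: 0.0418
grasp_force: 62.5
```

```bash
python3 align.py
```

```text
hole px [315.7 218.3] area 1668 world [0.6104 0.0069 0.0511] plate top z 0.0511 plane [0.001 0.    0.017]
pin in hole 620 [0.6106 0.0122 0.091 ] [0.6106 0.0125 0.0899] pin-hole [0.0002 0.0054] zmax 0.096
row [0.06 0.05 1.2 ] [-0.002 -0.    -0.   ] | at [ 0.611  -0.0306  0.068 ] [-1.799e+02 -1.000e-02  9.058e+01] t 11.77 open 0.0415
```

Request:
{"method": "move_arm", "body": {
  "plan": [
    [0, 0, 0, 0, 0, 0],
    [0, 0, 0, 0, 0, 0],
    [0, 0, 0, 0, 0, 0],
    [0, 0, 0, 0, 0, 0],
    [0, 0, -3, 0, 0, 0],
    [0, 0, -7, 0, 0, 0],
    [0, 0, -11, 0, 0, 0],
    [0, 0, -15, 0, 0, 0]
  ],
  "fingers": 0.4
}}

```text
t: 12.43
eef_pos: [0.6114, -0.0306, 0.219]
tcp_rot: [-179.9, -0.0, 90.6]
ft_force: [1.4, -0.1, -0.1]
opening: 0.0595
grasp_force: 0.0
```

Request:
{"method": "move_arm", "body": {
  "plan": [
    [3, -1.5, 0, 0, 0, -0.02],
    [6.5, -3.3, 0, 0, 0, -0.04],
    [10, -5.1, 0, 0, 0, -0.06],
    [13.5, -7, 0, 0, 0, -0.077],
    [17, -8.8, 0, 0, 0, -0.077],
    [20.5, -10.6, 0, 0, 0, -0.077],
    [24, -12.4, 0, 0, 0, -0.077],
    [27, -14, 0, 0, 0, -0.077]
  ]
}}

```text
t: 13.1
eef_pos: [0.4677, 0.2398, 0.2178]
tcp_rot: [180.0, -0.0, 95.0]
ft_force: [0.2, 0.1, 0.8]
opening: 0.0599
grasp_force: 0.0
```

Request:
{"method": "move_arm", "body": {
  "plan": [
    [2, -1, 0, 0, 0, 0],
    [2, -1, 0, 0, 0, 0],
    [2, -1, 0, 0, 0, 0],
    [2, -1, 0, 0, 0, 0]
  ]
}}

```text
t: 13.43
eef_pos: [0.4578, 0.2567, 0.2178]
tcp_rot: [180.0, 0.0, 95.0]
ft_force: [-0.2, 0.5, 0.0]
opening: 0.0598
grasp_force: 0.0
```

```bash
python3 -c "
from h import *
P=look('cell_plate_1',.004,.02)
look('end_plate',.03,.045)
for x,y,z,g in P[:2]: to(x,y,.027,90+g)"
```

```text
cell_plate_1 0.71 [313. 201.] c [0.458  0.2579] z 0.0111 size [0.0441 0.1109] short dir 4.77 col [103 100  95]
cell_plate_1 0.32 [472. 446.] c [0.6381 0.0259] z 0.0092 size [0.0067 0.0368] short dir 6.51 col [184 179 167]
end_plate 0.67 [394. 280.] c [0.5374 0.184 ] z 0.0358 size [0.0239 0.0341] short dir -4.62 col [198 193 181]
row [1.900e-01 1.000e-02 1.907e+01] [0.    0.    0.002] | at [0.4581 0.256  0.2177] [1.800e+02 1.000e-02 9.489e+01] t 13.63 open 0.0597
row [-24.46  15.97  19.08] [-0.     0.    -0.028] | at [0.4581 0.256  0.2177] [1.800e+02 1.000e-02 9.489e+01] t 13.63 open 0.0597
```

Request:
{"method": "move_arm", "body": {
  "plan": [
    [0.15, 0, 4, 0, 0, 0],
    [0.15, 0, 8, 0, 0, 0],
    [0.15, 0, 12, 0, 0, 0],
    [0.15, 0, 16, 0, 0, 0],
    [0.15, 0, 18.3, 0, 0, 0],
    [0.15, 0, 19, 0, 0, 0],
    [0.15, 0, 19, 0, 0, 0]
  ]
}}

```text
t: 14.22
eef_pos: [0.4564, 0.2573, 0.026]
tcp_rot: [-179.8, 0.1, 94.9]
ft_force: [0.3, -0.5, -0.0]
opening: 0.0599
grasp_force: 0.0
```

Request:
{"method": "move_arm", "body": {
  "plan": [
    [0, 0, 0, 0, 0, 0],
    [0, 0, 0, 0, 0, 0],
    [0, 0, 0, 0, 0, 0],
    [0, 0, 0, 0, 0, 0],
    [0, 0, 0, 0, 0, 0]
  ],
  "fingers": -1
}}

```text
t: 14.63
eef_pos: [0.4587, 0.2589, 0.0294]
tcp_rot: [179.8, -0.0, 95.0]
ft_force: [-0.3, -1.5, 8.0]
opening: 0.0412
grasp_force: 61.8
```

Request:
{"method": "move_arm", "body": {
  "plan": [
    [0, 0, -3, 0, 0, 0],
    [0, 0, -7, 0, 0, 0],
    [0, 0, -11, 0, 0, 0],
    [0, 0, -13, 0, 0, 0],
    [-3, 1.3, -13, 0, 0, 0.02],
    [-6.5, 2.8, -13, 0, 0, 0.04],
    [-10, 4.3, -13, 0, 0, 0.06],
    [-13.5, 5.8, -13, 0, 0, 0.076]
  ]
}}

```text
t: 15.3
eef_pos: [0.5274, 0.1279, 0.1589]
tcp_rot: [179.9, -0.0, 90.6]
ft_force: [0.7, 1.0, -1.2]
opening: 0.0412
grasp_force: 61.2
```

```bash
python3 -c "
from h import *
to(.6112,-.0312,.130,90.55)"
```

```text
row [-16.    8.2   2.9] [ 0.002 -0.     0.002] | at [0.5274 0.1279 0.1589] [ 1.799e+02 -1.000e-02  9.065e+01] t 15.3 open 0.0412
```

Request:
{"method": "move_arm", "body": {
  "plan": [
    [-3.5, 1.8, 0, 0, 0, 0],
    [-7, 3.6, 0, 0, 0, 0],
    [-10.5, 5.4, 0, 0, 0, 0],
    [-14, 7.2, 0, 0, 0, 0],
    [-16, 8.2, 0, 0, 0, 0],
    [-16, 8.2, 1.5, 0, 0, 0],
    [-16, 8.2, 2.8, 0, 0, 0],
    [-16, 8.2, 2.8, 0, 0, 0]
  ]
}}

```text
t: 15.97
eef_pos: [0.6089, -0.0306, 0.1279]
tcp_rot: [-179.8, -0.0, 90.6]
ft_force: [-0.7, -0.1, -1.2]
opening: 0.0412
grasp_force: 61.1
```

Request:
{"method": "move_arm", "body": {
  "plan": [
    [0, 0, 0, 0, 0, 0],
    [0, 0, 0, 0, 0, 0],
    [0, 0, 0, 0, 0, 0]
  ]
}}

```text
t: 16.22
eef_pos: [0.6111, -0.0298, 0.1309]
tcp_rot: [179.9, 0.0, 90.7]
ft_force: [-0.2, -0.9, -0.7]
opening: 0.0418
grasp_force: 61.2
```

```bash
python3 align.py
```

```text
hole px [314.5 209.5] area 1067 world [0.61   0.0104 0.1124] plate top z 0.1124 plane [0.001 0.001 0.018]
pin in hole 353 [0.6107 0.0089 0.092 ] [0.6106 0.0099 0.0931] pin-hole [ 0.0007 -0.0015] zmax 0.0974
row [-0.02  0.02  7.49] [0.002 0.    0.001] | at [ 0.6111 -0.0298  0.1309] [1.799e+02 2.000e-02 9.067e+01] t 16.27 open 0.0413
```

Request:
{"method": "move_arm", "body": {
  "plan": [
    [-0.1, 0.07, 1, 0, 0, 0],
    [-0.1, 0.07, 2, 0, 0, 0],
    [-0.1, 0.07, 3, 0, 0, 0],
    [-0.1, 0.07, 4, 0, 0, 0],
    [-0.1, 0.07, 4.7, 0, 0, 0],
    [-0.1, 0.07, 5.1, 0, 0, 0],
    [-0.1, 0.07, 5.1, 0, 0, 0]
  ]
}}

```text
t: 16.85
eef_pos: [0.6105, -0.0309, 0.0794]
tcp_rot: [-179.9, -0.0, 90.6]
ft_force: [-3.8, 0.4, 12.8]
opening: 0.0414
grasp_force: 62.9
```

```bash
python3 align.py
```

```text
hole px [316.3 217.9] area 1554 world [0.6101 0.0063 0.0611] plate top z 0.0611 plane [0.002 0.    0.018]
pin in hole 898 [0.6106 0.0102 0.0917] [0.6106 0.0114 0.0915] pin-hole [0.0005 0.0038] zmax 0.0974
row [0.09 0.1  2.35] [-0.002 -0.     0.001] | at [ 0.6105 -0.0309  0.0795] [-1.7991e+02 -1.0000e-02  9.0630e+01] t 16.9 open 0.0415
```

Request:
{"method": "move_arm", "body": {
  "plan": [
    [0, 0, 0, 0, 0, 0],
    [0, 0, 0, 0, 0, 0],
    [0, 0, 0, 0, 0, 0],
    [0, 0, 0, 0, 0, 0],
    [0, 0, -3, 0, 0, 0],
    [0, 0, -7, 0, 0, 0],
    [0, 0, -11, 0, 0, 0],
    [0, 0, -14, 0, 0, 0]
  ],
  "fingers": 0.4
}}

```text
t: 17.57
eef_pos: [0.6121, -0.0312, 0.2215]
tcp_rot: [179.9, 0.0, 90.6]
ft_force: [0.9, 0.5, 0.4]
opening: 0.0595
grasp_force: 0.0
```

Request:
{"method": "move_arm", "body": {
  "plan": [
    [3.5, -1.2, 0, 0, 0, 0.02],
    [7.3, -2.5, 0, 0, 0, 0.04],
    [11, -3.7, 0, 0, 0, 0.05],
    [14.7, -5, 0, 0, 0, 0.05],
    [18.4, -6.2, 0, 0, 0, 0.05],
    [21.5, -7.2, 0, 0, 0, 0.05],
    [21.5, -7.2, 0, 0, 0, 0.05],
    [21.5, -7.2, 0, 0, 0, 0.05]
  ]
}}

```text
t: 18.23
eef_pos: [0.5362, 0.1846, 0.2186]
tcp_rot: [-180.0, 0.0, 88.0]
ft_force: [0.3, -0.6, -0.3]
opening: 0.0599
grasp_force: 0.0
```

```bash
python3 -c "
from h import *
P=look('end_plate',.03,.045,'w5',2)
look('end_plate',.008,.02,None,2)
look('cell_plate_1',.004,.07)
for x,y,z,g in P[:2]: to(x,y,.030,90+g)"
```

```text
end_plate 0.65 [318. 208.] c [0.5378 0.183 ] z 0.0371 size [0.0241 0.0344] short dir -4.78 col [211 206 192]
end_plate 0.68 [316. 206.] c [0.5377 0.1828] z 0.0151 size [0.0441 0.1107] short dir -4.7 col [209 203 189]
cell_plate_1 0.83 [394. 415.] c [0.5996 0.0117] z 0.0606 size [0.0244 0.027 ] short dir 1.2 col [75 74 71]
cell_plate_1 0.7 [395. 392.] c [0.6009 0.0235] z 0.0352 size [0.0036 0.0249] short dir -85.37 col [51 49 46]
cell_plate_1 0.65 [396. 396.] c [0.5986 0.0231] z 0.0468 size [0.0125 0.0278] short dir -64.96 col [46 45 42]
row [ 0.11  0.02 18.87] [-0.     0.     0.043] | at [0.5375 0.1819 0.2187] [-1.800e+02  2.000e-02  8.767e+01] t 18.53 open 0.0597
```

View pics/w5.png

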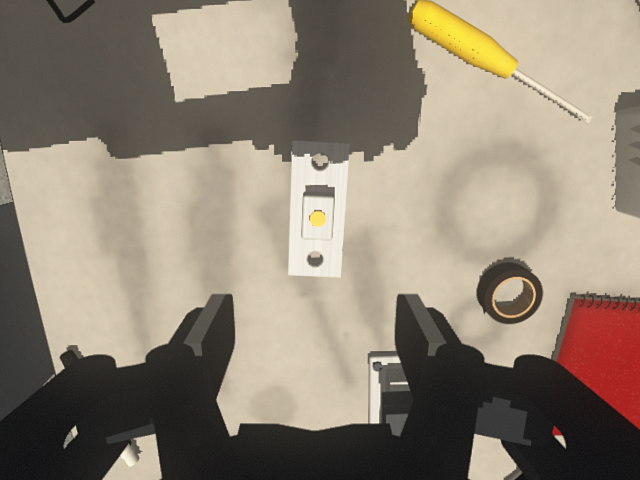

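The picture shows the end plate at (318,210), block upward and free of clutter.

Request:
{"method": "move_arm", "body": {
  "plan": [
    [0.05, 0.02, 4, 0, 0, 0.043],
    [0.05, 0.02, 8, 0, 0, 0.043],
    [0.05, 0.02, 12, 0, 0, 0.043],
    [0.05, 0.02, 16, 0, 0, 0.043],
    [0.05, 0.02, 18.3, 0, 0, 0.043],
    [0.05, 0.02, 19, 0, 0, 0.043],
    [0.05, 0.02, 19, 0, 0, 0.043]
  ]
}}

```text
t: 19.12
eef_pos: [0.536, 0.1825, 0.0269]
tcp_rot: [-179.8, 0.1, 85.2]
ft_force: [0.0, 0.0, -0.5]
opening: 0.0597
grasp_force: 0.0
```

Request:
{"method": "move_arm", "body": {
  "plan": [
    [0, 0, 0, 0, 0, 0],
    [0, 0, 0, 0, 0, 0],
    [0, 0, 0, 0, 0, 0],
    [0, 0, 0, 0, 0, 0],
    [0, 0, 0, 0, 0, 0]
  ],
  "fingers": -1
}}

```text
t: 19.53
eef_pos: [0.5385, 0.1838, 0.0305]
tcp_rot: [179.8, -0.0, 85.3]
ft_force: [-0.1, -0.3, 8.7]
opening: 0.042
grasp_force: 61.8
```

Request:
{"method": "move_arm", "body": {
  "plan": [
    [0, 0, -3, 0, 0, 0],
    [0, 0, -7, 0, 0, 0],
    [0, 0, -11, 0, 0, 0],
    [0, 0, -13, 0, 0, 0],
    [-3, 1.3, -13, 0, 0, -0.03],
    [-6.5, 2.8, -13, 0, 0, -0.05],
    [-10, 4.3, -13, 0, 0, -0.07],
    [-13.5, 5.9, -13, 0, 0, -0.093]
  ]
}}

```text
t: 20.2
eef_pos: [0.5849, 0.0431, 0.1597]
tcp_rot: [179.9, 0.0, 90.8]
ft_force: [1.6, -0.2, -2.1]
opening: 0.042
grasp_force: 62.1
```

```bash
python3 -c "
from h import *
to(.6115,-.031,.135,90.55)"
```

```text
row [-7.45  2.55  2.47] [0.001 0.    0.004] | at [0.5849 0.0431 0.1597] [1.7994e+02 1.0000e-02 9.0760e+01] t 20.2 open 0.042
```

Request:
{"method": "move_arm", "body": {
  "plan": [
    [-3, 1, 0, 0, 0, 0.004],
    [-6, 2, 0, 0, 0, 0.004],
    [-7.4, 2.6, 0, 0, 0, 0.004],
    [-7.4, 2.6, 1.5, 0, 0, 0.004],
    [-7.4, 2.6, 2.4, 0, 0, 0.004],
    [-7.4, 2.6, 2.4, 0, 0, 0.004],
    [-7.4, 2.6, 2.4, 0, 0, 0.004],
    [-7.4, 2.6, 2.4, 0, 0, 0.004]
  ]
}}

```text
t: 20.87
eef_pos: [0.6114, -0.0285, 0.135]
tcp_rot: [-180.0, -0.0, 90.5]
ft_force: [0.1, -0.9, -1.4]
opening: 0.0416
grasp_force: 62.1
```

```bash
python3 align.py
```

```text
hole px [314.5 211.9] area 1106 world [0.6104 0.0115 0.1194] plate top z 0.1194 plane [0.002 0.001 0.015]
pin in hole 320 [0.6109 0.0087 0.0919] [0.6106 0.0099 0.0934] pin-hole [ 0.0005 -0.0027] zmax 0.0975
row [-0.14 -0.02  7.93] [ 0.     0.    -0.002] | at [ 0.6117 -0.0286  0.1353] [179.99   0.    90.47] t 20.92 open 0.0418
```

Request:
{"method": "move_arm", "body": {
  "plan": [
    [-0.2, 0.03, 0, 0, 0, 0],
    [-0.2, 0.03, 1, 0, 0, 0],
    [-0.2, 0.03, 2, 0, 0, 0],
    [-0.2, 0.03, 3, 0, 0, 0],
    [-0.2, 0.03, 3.8, 0, 0, 0],
    [-0.2, 0.03, 4.35, 0, 0, 0],
    [-0.2, 0.03, 4.35, 0, 0, 0],
    [-0.2, 0.03, 4.35, 0, 0, 0]
  ]
}}

```text
t: 21.58
eef_pos: [0.6117, -0.0315, 0.0907]
tcp_rot: [-179.9, -0.0, 90.4]
ft_force: [-0.3, -0.2, -0.9]
opening: 0.0418
grasp_force: 62.1
```

```bash
python3 align.py
```

```text
hole px [314.3 213.4] area 1088 world [0.6108 0.008  0.0751] plate top z 0.0751 plane [0.003 0.    0.015]
pin in hole 796 [0.6107 0.0098 0.0917] [0.6107 0.0111 0.0917] pin-hole [-0.0001  0.0019] zmax 0.0974
row [ 0.15 -0.02  3.47] [-0.001 -0.    -0.004] | at [ 0.6118 -0.0315  0.0907] [-1.7995e+02 -1.0000e-02  9.0390e+01] t 21.63 open 0.0419
```

Request:
{"method": "move_arm", "body": {
  "plan": [
    [0, 0, 0.1, 0, 0, 0],
    [0, 0, 0.1, 0, 0, 0],
    [0, 0, 0.1, 0, 0, 0],
    [0, 0, 0.1, 0, 0, 0],
    [0, 0, -3, 0, 0, 0],
    [0, 0, -7, 0, 0, 0],
    [0, 0, -11, 0, 0, 0],
    [0, 0, -13.5, 0, 0, 0]
  ],
  "fingers": 0.4
}}

```text
t: 22.3
eef_pos: [0.6135, -0.0317, 0.2304]
tcp_rot: [179.7, 0.1, 90.4]
ft_force: [0.7, 0.0, -0.2]
opening: 0.0599
grasp_force: 0.0
```

Request:
{"method": "move_arm", "body": {
  "plan": [
    [-4, -0.2, 0, 0, 0, 0.04],
    [-8, -0.4, 0, 0, 0, 0.08],
    [-12, -0.7, 0, 0, 0, 0.12],
    [-16, -1, 0, 0, 0, 0.16],
    [-20, -1.2, 0, 0, 0, 0.183],
    [-20.8, -1.2, 0, 0, 0, 0.183],
    [-20.8, -1.2, 0, 0, 0, 0.183],
    [-20.8, -1.2, 0, 0, 0, 0.183]
  ]
}}

```text
t: 22.97
eef_pos: [0.6013, -0.2395, 0.2262]
tcp_rot: [-180.0, -0.0, 79.8]
ft_force: [0.3, 0.5, -0.2]
opening: 0.0597
grasp_force: 0.0
```

```bash
python3 -c "
from h import *
c,p,d=shot('wrist','w6'); v,u=np.nonzero(d>0); P=world(c,np.c_[u,v],d[v,u]); 
np.savez('w6.npz',P=P,u=u,v=v)
look('dust_cap',.043,.056)
look('tester',.036,.044)
to(.600,-.238,.066,80)"
```

```text
dust_cap 0.92 [315. 215.] c [ 0.6021 -0.2373] z 0.0491 size [0.0445 0.0446] short dir -11.71 col [66 64 60]
dust_cap 0.16 [312. 279.] c [ 0.5982 -0.2549] z 0.0495 size [0.0697 0.1207] short dir -10.46 col [146 146 140]
tester 0.88 [310. 279.] c [ 0.5981 -0.2572] z 0.0411 size [0.0743 0.1264] short dir -10.47 col [146 146 140]
row [-0.04 -0.15 16.04] [-0.    -0.     0.001] | at [ 0.6016 -0.2379  0.2264] [-1.7998e+02 -1.0000e-02  8.0030e+01] t 23.22 open 0.0596
```

View pics/w6.png

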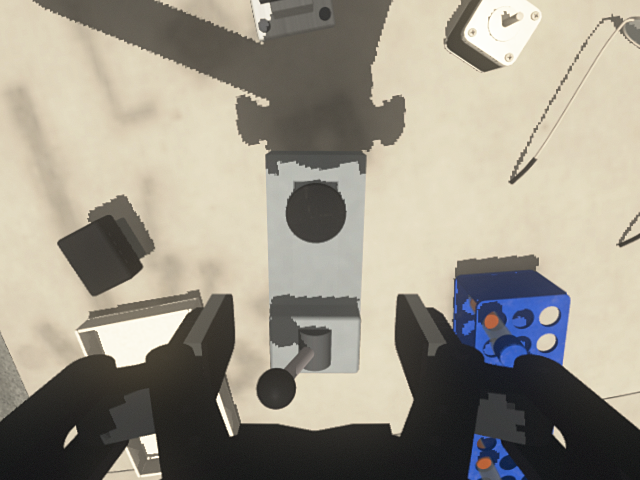

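The picture shows the cap at (315,212) on the tester, the ball at (276,388), the plug at (100,255) and the tray at the lower left.

Request:
{"method": "move_arm", "body": {
  "plan": [
    [0.1, 0.05, 4, 0, 0, 0],
    [0.1, 0.05, 8, 0, 0, 0],
    [0.1, 0.05, 12, 0, 0, 0],
    [0.1, 0.05, 15, 0, 0, 0],
    [0.1, 0.05, 16, 0, 0, 0],
    [0.1, 0.05, 16, 0, 0, 0],
    [0.1, 0.05, 16, 0, 0, 0]
  ]
}}

```text
t: 23.8
eef_pos: [0.6028, -0.2384, 0.067]
tcp_rot: [180.0, 0.0, 80.0]
ft_force: [0.2, 0.4, 0.9]
opening: 0.0599
grasp_force: 0.0
```

Request:
{"method": "move_arm", "body": {
  "plan": [
    [0, 0, 0, 0, 0, 0],
    [0, 0, 0, 0, 0, 0],
    [0, 0, 0, 0, 0, 0],
    [0, 0, 0, 0, 0, 0],
    [0, 0, 0, 0, 0, 0]
  ],
  "fingers": -1
}}

```text
t: 24.22
eef_pos: [0.604, -0.2394, 0.0697]
tcp_rot: [179.7, 0.1, 79.9]
ft_force: [-0.8, 1.3, 4.7]
opening: 0.0399
grasp_force: 59.7
```

Request:
{"method": "move_arm", "body": {
  "plan": [
    [0, 0, -2, 0, 0, 0],
    [0, 0, -6, 0, 0, 0],
    [0, 0, -10, 0, 0, 0],
    [0, 0, -14, 0, 0, 0],
    [0, 0, -16, 0, 0, 0],
    [0, 0, -16, 0, 0, 0]
  ]
}}

```text
t: 24.72
eef_pos: [0.6061, -0.2407, 0.2355]
tcp_rot: [179.2, 0.3, 79.9]
ft_force: [-0.1, 0.1, -0.2]
opening: 0.0396
grasp_force: 60.4
```

```bash
python3 -c "
from h import *
c,p,d=shot('wrist','w7'); v,u=np.nonzero(d>0); P=world(c,np.c_[u,v],d[v,u]); 
# socket: top surface of the box around the mouth, holes in it
n=np.array([.602,-.237]); a=np.radians(-10.5); L=(P[:,:2]-n)@np.array([[np.cos(a),-np.sin(a)],[np.sin(a),np.cos(a)]])
k=(abs(L[:,0])<.03)&(abs(L[:,1])<.034)&(P[:,2]<.036)&(P[:,2]>.0)
q=P[k]; print('deep',k.sum()); 
k=(abs(L[:,0])<.028)&(abs(L[:,1])<.034)&(P[:,2]<.037)&(P[:,2]>.005); (x,y),s,g=cv2.minAreaRect(P[k][:,:2].astype(np.float32)); print((x,y),s,g,np.percentile(P[k][:,2],[5,50]))
look('tray',.0,.01)
to(.428,-.392,.226,90)"
```

```text
deep 1992
(0.602015495300293, -0.2358880341053009) (0.0384678989648819, 0.03218735381960869) 79.37043762207031 [0.01396081 0.01535258]
tray 0.63 [152. 330.] c [ 0.4308 -0.39  ] z 0.004 size [0.1103 0.1699] short dir 2.43 col [211 207 197]
row [-18.14 -14.46   0.14] [ 0.002  0.001 -0.176] | at [ 0.6022 -0.2387  0.2275] [1.799e+02 4.000e-02 7.992e+01] t 24.87 open 0.0397
```

View pics/w7.png

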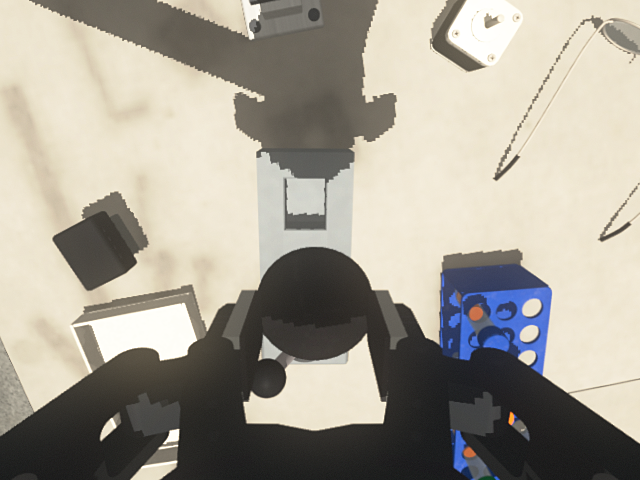

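The picture shows the cap in the jaws at (315,303), the open socket at (305,203), and the plug and tray unchanged.

Request:
{"method": "move_arm", "body": {
  "plan": [
    [-2.5, -2, 0, 0, 0, 0.12],
    [-5, -4, 0, 0, 0, 0.24],
    [-8, -6.4, 0, 0, 0, 0.36],
    [-11, -8.8, 0, 0, 0, 0.48],
    [-14, -11.2, 0, 0, 0, 0.6],
    [-17, -13.5, 0, 0, 0, 0.72],
    [-18, -14.3, 0, 0, 0, 0.84],
    [-18, -14.3, 0, 0, 0, 0.96]
  ]
}}

```text
t: 25.53
eef_pos: [0.4263, -0.3925, 0.2247]
tcp_rot: [-179.8, 0.1, 24.4]
ft_force: [0.4, 0.7, -0.2]
opening: 0.0396
grasp_force: 60.4
```

Request:
{"method": "move_arm", "body": {
  "plan": [
    [0, 0, 0, 0, 0, 0.12],
    [0, 0, 2, 0, 0, 0.24],
    [0, 0, 5, 0, 0, 0.36],
    [0, 0, 8, 0, 0, 0.43],
    [0, 0, 11, 0, 0, 0.43],
    [0, 0, 11, 0, 0, 0.43],
    [0, 0, 11, 0, 0, 0.43]
  ]
}}

```text
t: 26.12
eef_pos: [0.4282, -0.389, 0.1141]
tcp_rot: [-179.7, 0.2, 0.3]
ft_force: [-0.3, -0.4, -0.8]
opening: 0.0401
grasp_force: 60.6
```

```bash
python3 -c "
from h import *
to(.430,-.391,.033,0)"
```

```text
row [0.22 0.24 8.11] [-0.005  0.004  0.005] | at [ 0.4282 -0.389   0.1141] [-179.72    0.25    0.3 ] t 26.12 open 0.0401
```

Request:
{"method": "move_arm", "body": {
  "plan": [
    [0.2, 0.2, 3, 0, 0, 0],
    [0.2, 0.2, 6, 0, 0, 0],
    [0.2, 0.2, 7.6, 0, 0, 0],
    [0.2, 0.2, 8.1, 0, 0, 0],
    [0.2, 0.2, 8.1, 0, 0, 0],
    [0.2, 0.2, 8.1, 0, 0, 0]
  ]
}}

```text
t: 26.62
eef_pos: [0.4327, -0.3938, 0.0369]
tcp_rot: [179.9, -0.1, 0.3]
ft_force: [0.4, 0.4, -0.3]
opening: 0.0402
grasp_force: 60.6
```

Request:
{"method": "move_arm", "body": {
  "plan": [
    [0, 0, 0, 0, 0, 0],
    [0, 0, 0, 0, 0, 0],
    [0, 0, 0, 0, 0, 0],
    [0, 0, 0, 0, 0, 0],
    [0, 0, -4, 0, 0, 0],
    [0, 0, -8, 0, 0, 0],
    [0, 0, -12, 0, 0, 0],
    [0, 0, -16, 0, 0, 0]
  ],
  "fingers": 0.4
}}

```text
t: 27.28
eef_pos: [0.4315, -0.3925, 0.1972]
tcp_rot: [-180.0, 0.0, 0.3]
ft_force: [1.5, -1.3, -0.8]
opening: 0.0598
grasp_force: 0.0
```

Request:
{"method": "move_arm", "body": {
  "plan": [
    [0, -2, -1, 0, 0, -0.12],
    [0, -5, -2, 0, 0, -0.24],
    [0, -8, -2.5, 0, 0, -0.36],
    [0, -11, -2.5, 0, 0, -0.48],
    [0, -14, -2.5, 0, 0, -0.6],
    [0, -14.5, -2.5, 0, 0, -0.72],
    [0, -14.5, -2.5, 0, 0, -0.84],
    [0, -14.5, -2.5, 0, 0, -0.96]
  ]
}}

```text
t: 27.95
eef_pos: [0.431, -0.2468, 0.2208]
tcp_rot: [180.0, 0.0, 55.7]
ft_force: [0.9, -1.4, 1.3]
opening: 0.0598
grasp_force: 0.0
```

Request:
{"method": "move_arm", "body": {
  "plan": [
    [0, 0, 0, 0, 0, -0.12],
    [0, 0, 0, 0, 0, -0.24],
    [0, 0, 0, 0, 0, -0.36],
    [0, 0, 0, 0, 0, -0.48],
    [0, 0, 0, 0, 0, -0.6],
    [0, 0, 0, 0, 0, -0.72],
    [0, 0, 0, 0, 0, -0.84],
    [0, 0, 0, 0, 0, -0.86]
  ]
}}

```text
t: 28.62
eef_pos: [0.431, -0.2478, 0.2206]
tcp_rot: [180.0, 0.0, 104.8]
ft_force: [-0.6, -0.4, -0.8]
opening: 0.0593
grasp_force: 0.0
```

```bash
python3 -c "
from h import *
P=look('plug',.045,.06,'w8')
look('dust_cap',.0,.02,cam='side')
look('dust_cap',.0,.02,cam='top')
look('end_plate',.08,.115,'s1',cam='side')
for x,y,z,g in P[:1]: to(x,y,.05,90+g)"
```

```text
plug 0.56 [313. 209.] c [ 0.4269 -0.2424] z 0.051 size [0.0414 0.0525] short dir 15.77 col [62 59 54]
dust_cap 0.85 [391. 392.] c [ 0.4366 -0.3943] z 0.0105 size [0.0427 0.0533] short dir -38.53 col [40 38 37]
row [ 0.64 -0.27 17.03] [-0.     0.    -0.022] | at [ 0.4311 -0.2479  0.2203] [-180.      0.    104.49] t 29.02 open 0.0599
```

View pics/s1.png

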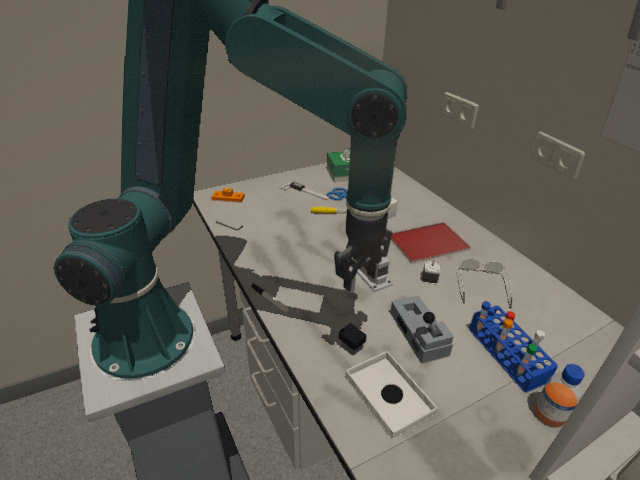

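The picture shows the cap lying flat in the middle of the tray at (392,393); the stack is partly behind the gripper.

Request:
{"method": "move_arm", "body": {
  "plan": [
    [0.6, -0.25, 4, 0, 0, -0.022],
    [0.6, -0.25, 8, 0, 0, -0.022],
    [0.6, -0.25, 12, 0, 0, -0.022],
    [0.6, -0.25, 15.5, 0, 0, -0.022],
    [0.6, -0.25, 17, 0, 0, -0.022],
    [0.6, -0.25, 17, 0, 0, -0.022],
    [0.6, -0.25, 17, 0, 0, -0.022]
  ]
}}

```text
t: 29.6
eef_pos: [0.4268, -0.2424, 0.0498]
tcp_rot: [-179.9, -0.1, 105.8]
ft_force: [0.4, -0.1, -0.0]
opening: 0.0597
grasp_force: 0.0
```

Request:
{"method": "move_arm", "body": {
  "plan": [
    [0, 0, 0, 0, 0, 0],
    [0, 0, 0, 0, 0, 0],
    [0, 0, 0, 0, 0, 0],
    [0, 0, 0, 0, 0, 0],
    [0, 0, 0, 0, 0, 0]
  ],
  "fingers": -1
}}

```text
t: 30.02
eef_pos: [0.4285, -0.2437, 0.0521]
tcp_rot: [179.9, 0.2, 105.8]
ft_force: [-0.4, -0.1, 8.1]
opening: 0.0387
grasp_force: 61.3
```

Request:
{"method": "move_arm", "body": {
  "plan": [
    [0, 0, -3, 0, 0, 0],
    [0, 0, -7, 0, 0, 0],
    [0, 0, -11, 0, 0, 0],
    [0, 0, -15, 0, 0, 0],
    [0, 0, -19, 0, 0, 0],
    [-2.5, 2.2, -20, 0, 0, 0.1],
    [-5, 4.4, -20, 0, 0, 0.2],
    [-7.8, 6.8, -20, 0, 0, 0.3]
  ]
}}

```text
t: 30.68
eef_pos: [0.515, -0.2997, 0.2537]
tcp_rot: [179.8, 0.2, 88.3]
ft_force: [-0.8, 0.4, -0.1]
opening: 0.0385
grasp_force: 60.9
```

```bash
python3 -c "
from h import *
to(.582,-.344,.25,79.4)"
```

```text
row [-4.23  6.82  0.41] [0.004 0.003 0.156] | at [ 0.515  -0.2997  0.2537] [1.7977e+02 1.7000e-01 8.8350e+01] t 30.68 open 0.0385
```

Request:
{"method": "move_arm", "body": {
  "plan": [
    [-2.2, 3.5, 0, 0, 0, 0.1],
    [-4.2, 6.8, 0, 0, 0, 0.156],
    [-4.2, 6.8, 0, 0, 0, 0.156],
    [-4.2, 6.8, 0, 0, 0, 0.156],
    [-4.2, 6.8, 0, 0, 0, 0.156]
  ]
}}

```text
t: 31.1
eef_pos: [0.5801, -0.3422, 0.2502]
tcp_rot: [-179.9, -0.0, 79.7]
ft_force: [0.3, 0.2, -1.2]
opening: 0.0387
grasp_force: 60.9
```

```bash
python3 -c "
from h import *
s=sensors.state(); c,p,d=shot('wrist','w9'); v,u=np.nonzero(d>0); P=world(c,np.c_[u,v],d[v,u])
n=np.array([.602,-.2355]); a=np.radians(-10.5); Q=np.array([[np.cos(a),-np.sin(a)],[np.sin(a),np.cos(a)]]); L=(P[:,:2]-n)@Q
# mouth edges: top-surface pixels along cross lines
top=abs(P[:,2]-.041)<.004
for ax,lim in((0,.012),(1,.010)):
    o=1-ax; b=abs(L[:,o])<lim
    lo=L[top&b&(L[:,ax]<0)&(L[:,ax]>-.032),ax].max(); hi=L[top&b&(L[:,ax]>0)&(L[:,ax]<.032),ax].min()
    lo=np.percentile(L[top&b&(L[:,ax]<-.005)&(L[:,ax]>-.026),ax],99); hi=np.percentile(L[top&b&(L[:,ax]>.005)&(L[:,ax]<.026),ax],1)
    print('axis',ax,'edges',lo.round(4),hi.round(4),'mid',((lo+hi)/2).round(4))
t=top&(abs(L[:,0])<.045)&(L[:,1]>-.06)&(L[:,1]<.06); print('top plane z',np.median(P[t,2]).round(4),cv2.minAreaRect(P[t][:,:2].astype(np.float32)))
# plug in the jaws
T=R.from_euler('xyz',s['tcp_rot'],degrees=True); G=T.inv().apply(P-s['eef_pos'])
k=(abs(G[:,1])<.03)&(abs(G[:,0])<.04)&(G[:,2]>-.012)&(G[:,2]<.008)&(abs(u-315)<90)&(v<345)
g=G[k&(G[:,2]<.005)]; z=np.median(g[:,2]); g=g[abs(g[:,2]-z)<.003]; print('head top in tool z',z.round(4),'x',np.percentile(g[:,0],[1,50,99]).round(4),'y',np.percentile(g[:,1],[1,50,99]).round(4),cv2.minAreaRect(g[:,:2].astype(np.float32)))
print(s['eef_pos'],s['tcp_rot'])"
```

```text
axis 0 edges -0.0162 0.0162 mid 0.0
axis 1 edges -0.0194 0.0213 mid 0.001
top plane z 0.041 ((0.6002607941627502, -0.24466897547245026), (0.10129160434007645, 0.07465549558401108), 79.66281127929688)
head top in tool z 0.0011 x [-0.0014  0.0134  0.0273] y [-0.0232 -0.0004  0.0231] ((0.012651670724153519, -0.0002149771898984909), (0.030195090919733047, 0.05875544250011444), 0.11740358918905258)
[ 0.58013839 -0.34220697  0.25021814] [-1.79926839e+02 -3.18658372e-02  7.97276320e+01]
```

View pics/w9.png

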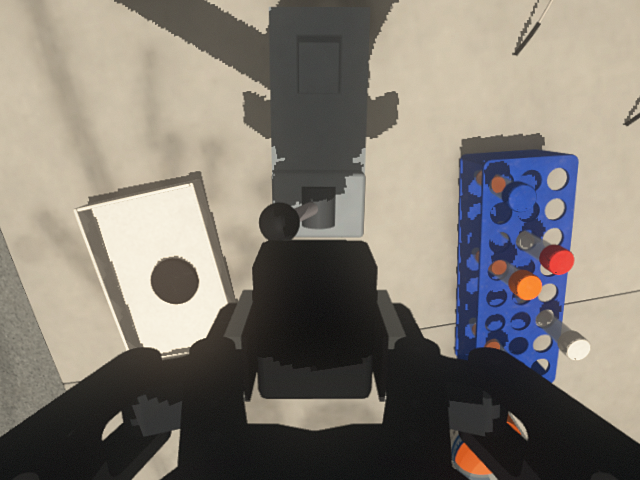

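The picture shows the plug's head in the jaws (315,310), the socket ahead at (318,65), the lever at (280,222) and the cap in the tray (175,280).

Request:
{"method": "move_arm", "body": {
  "plan": [
    [4, 0.1, 0, 0, 0, 0],
    [8, 0.2, 0, 0, 0, 0],
    [10.8, 0.24, 0, 0, 0, 0],
    [10.8, 0.24, 4, 0, 0, 0],
    [10.8, 0.24, 8, 0, 0, 0],
    [10.8, 0.24, 12, 0, 0, 0],
    [10.8, 0.24, 14, 0, 0, 0],
    [10.8, 0.24, 14, 0, 0, 0]
  ]
}}

```text
t: 31.82
eef_pos: [0.5976, -0.2343, 0.1058]
tcp_rot: [-179.4, -0.2, 79.7]
ft_force: [-0.7, -0.2, -0.2]
opening: 0.0385
grasp_force: 61.0
```

Request:
{"method": "move_arm", "body": {
  "plan": [
    [0, 0, 0, 0, 0, 0],
    [0, 0, 0, 0, 0, 0],
    [0, 0, 0, 0, 0, 0],
    [0, 0, 0, 0, 0, 0]
  ]
}}

```text
t: 32.15
eef_pos: [0.6038, -0.2378, 0.1128]
tcp_rot: [179.8, 0.1, 79.7]
ft_force: [-0.6, -0.1, -0.3]
opening: 0.0388
grasp_force: 61.0
```

```bash
cat > plug.py <<'E'
from h import *
s=sensors.state(); c,p,d=shot('wrist'); v,u=np.nonzero(d>0); P=world(c,np.c_[u,v],d[v,u])
T=R.from_euler('xyz',s['tcp_rot'],degrees=True); G=T.inv().apply(P-s['eef_pos'])
k=(abs(G[:,1])<.03)&(abs(G[:,0])<.04)&(G[:,2]>-.012)&(G[:,2]<.005)&(abs(u-315)<90)&(v<345)
g=G[k]; z=np.median(g[:,2]); g=g[abs(g[:,2]-z)<.003]; print('head top z',(s['eef_pos'][2]-z).round(4),'x front',np.percentile(g[:,0],[98,99,100]).round(4),'y',np.percentile(g[:,1],[1,50,99]).round(4))
a=np.radians(-10.5); n=np.array([.602,-.2355]); Q=np.array([[np.cos(a),-np.sin(a)],[np.sin(a),np.cos(a)]]); L=(P[:,:2]-n)@Q
t=(abs(P[:,2]-.041)<.004)&(abs(L[:,0])<.05)&(L[:,1]>.0)&(L[:,1]<.06); l=L[t]; print('tester: x edges',np.percentile(l[:,0],[.5,99.5]).round(4),'far y edge',np.percentile(l[:,1],99.5).round(4))
to(.6018,-.2363,.075,79.5)
E
python3 plug.py
```

```text
head top z 0.1117 x front [0.0271 0.0273 0.0281] y [-0.0234 -0.0007  0.0228]
tester: x edges [-0.0369  0.0368] far y edge 0.0411
row [ 0.1  -0.22  3.74] [0.003 0.001 0.003] | at [ 0.6037 -0.2376  0.1124] [1.7981e+02 7.0000e-02 7.9680e+01] t 32.2 open 0.0387
```

Request:
{"method": "move_arm", "body": {
  "plan": [
    [0.1, -0.1, 0.6, 0, 0, 0.003],
    [0.1, -0.1, 1.2, 0, 0, 0.003],
    [0.1, -0.1, 1.5, 0, 0, 0.003],
    [0.1, -0.1, 1.5, 0, 0, 0.003],
    [0.1, -0.1, 1.5, 0, 0, 0.003],
    [0.1, -0.1, 1.5, 0, 0, 0.003],
    [0.1, -0.1, 1.5, 0, 0, 0.003],
    [0.1, -0.1, 1.5, 0, 0, 0.003]
  ]
}}

```text
t: 32.87
eef_pos: [0.6019, -0.2359, 0.0955]
tcp_rot: [180.0, 0.0, 79.5]
ft_force: [-0.3, 0.7, -0.4]
opening: 0.0389
grasp_force: 61.0
```

```bash
sed -i 's/^to(.*/to(.6019,-.2362,.075,79.5)/' plug.py; python3 plug.py
```

```text
head top z 0.0944 x front [0.0271 0.0273 0.028 ] y [-0.0234 -0.0007  0.023 ]
tester: x edges [-0.0369  0.0369] far y edge 0.0411
row [-0.03  0.    2.05] [0. 0. 0.] | at [ 0.6019 -0.2359  0.0955] [1.7999e+02 1.0000e-02 7.9520e+01] t 32.92 open 0.0391
```

Request:
{"method": "move_arm", "body": {
  "plan": [
    [-0.02, 0, 0.3, 0, 0, 0],
    [-0.02, 0, 0.5, 0, 0, 0],
    [-0.02, 0, 0.7, 0, 0, 0],
    [-0.02, 0, 0.9, 0, 0, 0],
    [-0.02, 0, 1, 0, 0, 0]
  ]
}}

```text
t: 33.33
eef_pos: [0.6015, -0.2359, 0.0849]
tcp_rot: [-180.0, -0.0, 79.5]
ft_force: [0.6, 0.1, -0.2]
opening: 0.0386
grasp_force: 61.0
```

Request:
{"method": "move_arm", "body": {
  "plan": [
    [0, 0, 0.4, 0, 0, 0],
    [0, 0, 0.8, 0, 0, 0],
    [0, 0, 1.2, 0, 0, 0],
    [0, 0, 1.5, 0, 0, 0],
    [0, 0, 1.75, 0, 0, 0],
    [0, 0, 1.75, 0, 0, 0]
  ]
}}

```text
t: 33.83
eef_pos: [0.6016, -0.2359, 0.0681]
tcp_rot: [-180.0, -0.0, 79.5]
ft_force: [-2.0, 1.0, 5.2]
opening: 0.039
grasp_force: 61.4
```

```bash
python3 plug.py
```

```text
head top z 0.067 x front [0.0271 0.0273 0.028 ] y [-0.0231 -0.0004  0.0231]
tester: x edges [-0.037   0.0368] far y edge 0.0411
row [-0.02  0.03 -0.69] [-0.  0.  0.] | at [ 0.6016 -0.2359  0.0681] [-179.98    0.     79.52] t 33.88 open 0.0384
```

Request:
{"method": "move_arm", "body": {
  "plan": [
    [0, 0, 0.1, 0, 0, 0],
    [0, 0, 0, 0, 0, 0],
    [0, 0, 0, 0, 0, 0],
    [0, 0, 0, 0, 0, 0],
    [0, 0, -3, 0, 0, 0],
    [0, 0, -7, 0, 0, 0],
    [0, 0, -11, 0, 0, 0],
    [0, 0, -13, 0, 0, 0]
  ],
  "fingers": 0.4
}}

```text
t: 34.55
eef_pos: [0.6037, -0.237, 0.2027]
tcp_rot: [179.7, 0.1, 79.5]
ft_force: [0.7, 0.2, 0.5]
opening: 0.0595
grasp_force: 0.0
```

Request:
{"method": "move_arm", "body": {
  "plan": [
    [-1, -3, 0, 0, 0, 0],
    [-2.5, -6, 0, 0, 0, 0],
    [-5, -7.1, 0, 0, 0, 0],
    [-8, -7.1, 0, 0, 0, 0],
    [-10.4, -7.1, 0, 0, 0, 0],
    [-10.4, -7.1, 0, 0, 0, 0],
    [-10.4, -7.1, 0, 0, 0, 0]
  ],
  "fingers": -1
}}

```text
t: 35.13
eef_pos: [0.5127, -0.3266, 0.1978]
tcp_rot: [180.0, 0.0, 79.4]
ft_force: [0.2, 0.0, -0.5]
opening: -0.0002
grasp_force: 0.0
```

```bash
python3 -c "
from h import *
look('end_plate',.08,.115,cam='top')
look('plug',.05,.08,cam='top')
c,p,d=shot('wrist','w10')
m=outline_of('switch_tip','wrist')[0]; v,u=np.nonzero(m['region']&(d>0)); P=world(c,np.c_[u,v],d[v,u]); print(m['xy'],m['confidence'],((P.max(0)+P.min(0))/2).round(4),np.percentile(P,[2,98],axis=0).round(4))
c,p,d=shot('side'); v,u=np.mgrid[180:330,310:440]; v,u=v.ravel(),u.ravel();P=world(c,np.c_[u,v],d[v,u]); k=(abs(P[:,0]-.611)<.03)&(abs(P[:,1]+.031)<.06); q=P[k]; print(np.histogram(q[:,2],bins=np.arange(.02,.115,.005)))
cv2.imwrite('pics/s2.png',cv2.resize(p[180:400,290:500,::-1],None,fx=2.5,fy=2.5))
to(.513,-.325,.130,79.5)"
```

```text
end_plate 0.74 [346. 202.] c [ 0.6081 -0.0292] z 0.0954 size [0.0393 0.1048] short dir -3.74 col [143 139 130]
plug 0.76 [410. 211.] c [ 0.5987 -0.2344] z 0.0659 size [0.0404 0.0498] short dir -11.42 col [49 48 46]Traceback (most recent call last):
  File "<string>", line 6, in <module>
    m=outline_of('switch_tip','wrist')[0]; v,u=np.nonzero(m['region']&(d>0)); P=world(c,np.c_[u,v],d[v,u]); print(m['xy'],m['confidence'],((P.max(0)+P.min(0))/2).round(4),np.percentile(P,[2,98],axis=0).round(4))
      ~~~~~~~~~~~~~~~~~~~~~~~~~~~~~~~~^^^
IndexError: list index out of range
```

Request:
{"method": "move_arm", "body": {
  "plan": [
    [0.1, 0, 3, 0, 0, 0],
    [0.1, 0, 6, 0, 0, 0],
    [0.1, 0, 6.8, 0, 0, 0],
    [0.1, 0, 6.8, 0, 0, 0]
  ]
}}

```text
t: 35.77
eef_pos: [0.5116, -0.3224, 0.1274]
tcp_rot: [-179.7, -0.2, 79.6]
ft_force: [-0.9, -0.0, -0.1]
opening: 0.0002
grasp_force: 0.0
```

Request:
{"method": "move_arm", "body": {
  "plan": [
    [0, 1, 0, 0, 0, 0],
    [0, 2, 0, 0, 0, 0],
    [0, 3, 0, 0, 0, 0],
    [0, 4, 0, 0, 0, 0],
    [0, 5, 0, 0, 0, 0],
    [0, 6, 0, 0, 0, 0],
    [0, 6.8, 0, 0, 0, 0],
    [0, 7.3, 0, 0, 0, 0]
  ]
}}

```text
t: 36.43
eef_pos: [0.5862, -0.3378, 0.1296]
tcp_rot: [180.0, 0.0, 79.5]
ft_force: [-2.2, 1.2, -0.9]
opening: -0.0001
grasp_force: 1.0
```

```bash
python3 -c "
from h import *
for cam in('top','side'):
    c,p,d=shot(cam)
    for m in outline_of('switch_tip',cam)[:1]:
        v,u=np.nonzero(m['region']&(d>0)); P=world(c,np.c_[u,v],d[v,u]); print(cam,m['confidence'],np.median(P,0).round(4))
cv2.imwrite('pics/s2.png',cv2.resize(p[180:400,290:500,::-1],None,fx=2.5,fy=2.5))"
```

```text
top 0.24 [ 0.4122 -0.4705  0.0075]
side 0.7 [ 0.6062 -0.3499  0.1187]
```

View pics/s2.png

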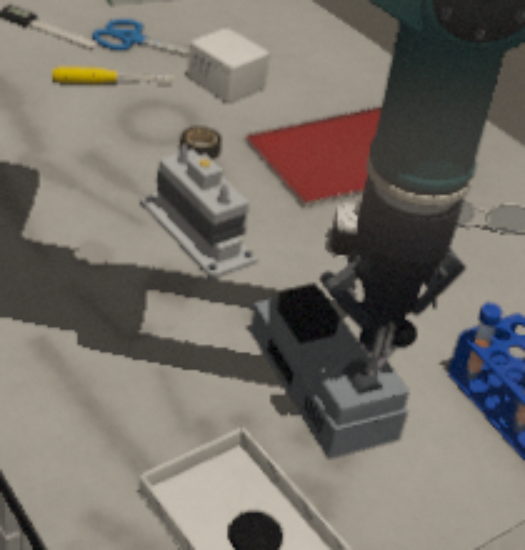

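The picture shows the stack closed on both pins, the plug down in the socket, the cap in the tray, and the ball pushed over to (402,333).

Request:
{"method": "move_arm", "body": {
  "plan": [
    [0, 0.3, 0, 0, 0, 0],
    [0, 0.6, 0, 0, 0, 0],
    [0, 0.6, 0, 0, 0, 0]
  ]
}}

```text
t: 36.88
eef_pos: [0.587, -0.3379, 0.1295]
tcp_rot: [-179.5, -0.0, 79.5]
ft_force: [-10.8, -0.1, 6.6]
opening: 0.0001
grasp_force: 5.9
```

Request:
{"method": "move_arm", "body": {
  "plan": [
    [0, -3, 0, 0, 0, 0],
    [0, -7, 0, 0, 0, 0],
    [-1, -7, -4, 0, 0, 0],
    [-3, -9, -8, 0, 0, 0],
    [-3, -12, -12, 0, 0, 0],
    [-3, -13, -14, 0, 0, 0],
    [-3, -13, -14, 0, 0, 0],
    [-3, -13, -14, 0, 0, 0]
  ]
}}

```text
t: 37.55
eef_pos: [0.4579, -0.3457, 0.2726]
tcp_rot: [179.7, 0.2, 79.4]
ft_force: [0.2, 0.0, -0.5]
opening: 0.0001
grasp_force: 0.0
```

```bash
python3 -c "
from h import *
for cam in('top','side'):
    c,p,d=shot(cam,'end_'+cam)
    v,u=np.nonzero(d>0); P=world(c,np.c_[u,v],d[v,u]); k=(abs(P[:,0]-.59)<.06)&(abs(P[:,1]+.34)<.04)&(P[:,2]>.112)&(P[:,2]<.14); q=P[k]; print(cam,k.sum(),((q.max(0)+q.min(0))/2).round(4),np.median(q,0).round(4))
    for m in outline_of('dust_cap',cam)[:3]:
        v,u=np.nonzero(m['region']&(d>0)); Q=world(c,np.c_[u,v],d[v,u]); print('cap?',round(m['confidence'],2),np.median(Q,0).round(4))
print(sensors.state()['eef_pos'])"
```

```text
top 59 [ 0.6104 -0.3409  0.1237] [ 0.6093 -0.3404  0.1236]
side 103 [ 0.6091 -0.3451  0.12  ] [ 0.6062 -0.3475  0.1213]
cap? 0.58 [ 0.4332 -0.3977  0.0106]
cap? 0.41 [ 0.5736 -0.3321  0.0395]
[ 0.4575553  -0.34400591  0.26831296]
```

```bash
python3 -c "
from h import *
print(ticket.sign_off())"
```

```text
the job is handed in; nothing more can be done
None
```

I handed the job in at about 38 s of robot time; no verdict came back. By my camera and force readings, the three plates and the end plate are on both pins, the plug is fully home, the cap is flat in the tray and the lever is against its far stop.

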